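# Refill the flavour station

## Robot

A 7-joint arm with a two-finger parallel gripper is mounted at the origin on a cart in front of the work surface, level with it; the furniture and walls round the work are solid. World frame = base frame: x ahead of the robot, y to its left, z up, the work surface at z = 0. Lengths are in m, angles in rad, forces in N, time in s.
With the tool pointing down it reaches from about 0.4 to 0.85 m from the base axis. Payload 4.5 kg.
Tool frame: the origin (TCP) lies at the very end of the fingers, on their centre line; the grasp point (between the pads) lies 19 mm behind it; z points along the fingers, y is the line along which they close (so a half turn about z gives the same grasp; the last joint's range is limited). The gripper opens to 88 mm and grips with 3 to 60 N. Pads are 18 mm wide; open, the fingers measure 123 mm over their backs; the gripper's body (75 mm by 187 mm) begins 45 mm behind the grasp point.
Start: joints at [0.034, 0.689, -0.195, 1.565, 0.157, 0.902, -0.215], TCP at [0.625, 0, 0.239] pointing down, gripper open.
Joint ranges: [-3.01, 3.01], [-0.46, 2.08], [-1.47, 1.51], [0.13, 2.56], [-1, 4.14], [0.04, 2.09], [-2.66, 2.66]. Speed limits (rad/s): [2.57, 2.57, 3.14, 3.14, 3.14, 3.14, 3.14].

## Interface

Orientations are given as a unit quaternion [x, y, z, w].
In Python, from plant import r, optics gives the robot as it stands.
- The arm moves only by the tool servo_tool, never from a script. Its arguments are lists of equal length, an entry for each row: "translation": the shift along the tool's x, y, z in m, a list of three; "turn": the turn, a rotation vector about the tool's x, y, z in rad, a list of three. In form: {"translation": [[dx, dy, dz], ...], "turn": [[rx, ry, rz], ...]}. A call has 1 to 10 rows; each row shifts and turns the commanded pose from where the row before left it, along the tool's axes as they then stand; what a row does not reach is not made up. A row lasts 1/8 s, in which the tool goes at most 62.5 mm and 10.7 degrees, less where a joint would pass 70% of its speed; a pose out of reach is approached as far as the arm can. A call is refused whole if a number of a shift passes 0.0625 or a number of a turn 0.188, either way. A call with a gripper value outside its range is refused whole. "grip" is the opening, from 0 (shut) to 1 (fully open), set as the call begins (left out, the last holds). The fingers move at their own pace and stop on an object; "grip_force" is the grip in N (left out, the last holds). Time passes only in rows, so rows that do not move let the fingers close. It gives the time, the measured TCP pose, the force, the opening and the grip force at its end, in the units of the state.
- r.get_state(): the state, without advancing time (a new reading comes with each control period).
- optics.snapshot(name): name is "scene" or "side" or "wrist"; returns a dict with "img" (384x512x3 uint8, red, green, blue), "z_map" (384x512 float32, m along the optical axis (not along the pixel's ray), 0 where there is no reading), "mtx" (3x3 intrinsics, pixels), "k1" (the pictures are not rectified: a ray, as slopes to the right and down, at radius r is drawn at 1 + k1 r^2 times it, then the intrinsics apply), "R" (3x3) and "t" (3): a world point X has camera coordinates R X + t. Camera axes: x right, y down, z forward; pixel columns grow to the right and rows downward; lengths in m; the calibration is good to about 2 mm. A picture is of the moment at which its call begins.
- r.finish_job(): hands the job in; it is judged then, once.
The state is a dict: "clock": time; "q": joint angles; "qd": joint speeds; "joint_torque": joint torques, N m; "tool_pos": TCP position; "eef_rot": TCP orientation; "contact_force": force on the tool from outside, world axes, zero at the start; "moment": the same for the moment, N m; "opening": opening from 0.0 (shut) to 1.0 (fully open); "finger_force": force on a finger pad.
Only numpy, scipy, OpenCV 4.12 (cv2) and the standard library are available. Lean on these libraries where they do the work, as an engineer would, in place of code of your own. Each camera call takes 0.05 s, during which the arm holds its last target. There are 200 camera calls.

## Task

Swing the clear hood of the flavour bottle station right open, stand a spare dropper bottle upright on the floor of each empty pocket, then close the hood completely. Set the bottles down rather than dropping them, leave the bottles that are already in the station where they are and the one surplus spare standing on the worktop, and do not disturb the other things around.

Things in the scene. Friction and masses are not known exactly. Their poses are not given: they have to be found in the camera images.
- station: fixed grey moulded bottle tray, 170 mm (x) by 218 mm (y), 26 mm high, with six round pockets in two rows of three and a clear hinged hood. Its hinge rail is on the left as seen from the robot, the grip on the right. Origin on the worktop under the centre of the six pockets; x from the grip towards the hinge, y along the hinge (the end near the robot is +y), z up
- pocket_0 (a point): centre of the floor of a pocket: row at the hinge (left), nearest to the robot. Round hole 40 mm across with a 4 mm chamfer, 20.5 mm deep, floor 5.5 mm above the worktop with a white silicone pad; pockets are 64 mm apart along the row, rows 56 mm apart. Empty if no bottle stands on it
- pocket_1 (a point): centre of the floor of a pocket: row at the hinge (left), middle. Round hole 40 mm across with a 4 mm chamfer, 20.5 mm deep, floor 5.5 mm above the worktop with a white silicone pad; pockets are 64 mm apart along the row, rows 56 mm apart. Empty if no bottle stands on it
- pocket_2 (a point): centre of the floor of a pocket: row at the hinge (left), farthest from the robot. Round hole 40 mm across with a 4 mm chamfer, 20.5 mm deep, floor 5.5 mm above the worktop with a white silicone pad; pockets are 64 mm apart along the row, rows 56 mm apart. Empty if no bottle stands on it
- pocket_3 (a point): centre of the floor of a pocket: row at the grip (right), nearest to the robot. Round hole 40 mm across with a 4 mm chamfer, 20.5 mm deep, floor 5.5 mm above the worktop with a white silicone pad; pockets are 64 mm apart along the row, rows 56 mm apart. Empty if no bottle stands on it
- pocket_4 (a point): centre of the floor of a pocket: row at the grip (right), middle. Round hole 40 mm across with a 4 mm chamfer, 20.5 mm deep, floor 5.5 mm above the worktop with a white silicone pad; pockets are 64 mm apart along the row, rows 56 mm apart. Empty if no bottle stands on it
- pocket_5 (a point): centre of the floor of a pocket: row at the grip (right), farthest from the robot. Round hole 40 mm across with a 4 mm chamfer, 20.5 mm deep, floor 5.5 mm above the worktop with a white silicone pad; pockets are 64 mm apart along the row, rows 56 mm apart. Empty if no bottle stands on it
- hood (a joint): angle of the clear hood: 0 closed, grows as the grip side swings up and over to the left, 1.7 against its stop, leaning a little past upright. The hinge is stiff (about 0.3 N m of friction) and the hood (0.26 kg) stays at any angle where it is left; about 3 N at the grip moves it. It may start slightly ajar
- hood_grip (a point): middle of the black grip bar on the hood's right side: round bar 50 mm long, 16 mm thick, parallel to the hinge, 24 mm clear of the hood wall on two thin stems. Pinch it from above across its two flat ends; it then pivots between the pads. Site y runs along the bar; x, z turn with the hood. Hood shut: station frame x = -108 mm, z = 82 mm; the hood's top is 120 mm above the worktop
- hood_hinge (a point): middle of the hood's hinge line: station frame x = 86 mm, 28 mm above the worktop; the grip bar circles it at 201 mm. The hood is a clear box of 3 mm walls with no wall at the hinge and no floor: 162 mm from hinge to grip-side wall, 216 mm wide, 92 mm high
- bottle_1: a bottle that already stands in one of the station's pockets: amber dropper bottle with a printed label and a black dropper cap, 102 mm tall, about 70 g. Round body 33 mm across from the foot to 55 mm up (grip it there, for example 46 mm up), then a shoulder to a cap 24 mm across at 62 to 77 mm and a rubber bulb 13 mm across on top. Origin at the centre of its underside, z up
- bottle_2: a bottle that already stands in one of the station's pockets: amber dropper bottle with a printed label and a black dropper cap, 102 mm tall, about 70 g. Round body 33 mm across from the foot to 55 mm up (grip it there, for example 46 mm up), then a shoulder to a cap 24 mm across at 62 to 77 mm and a rubber bulb 13 mm across on top. Origin at the centre of its underside, z up
- bottle_3: a bottle that already stands in one of the station's pockets: amber dropper bottle with a printed label and a black dropper cap, 102 mm tall, about 70 g. Round body 33 mm across from the foot to 55 mm up (grip it there, for example 46 mm up), then a shoulder to a cap 24 mm across at 62 to 77 mm and a rubber bulb 13 mm across on top. Origin at the centre of its underside, z up
- bottle_4: a bottle that already stands in one of the station's pockets: amber dropper bottle with a printed label and a black dropper cap, 102 mm tall, about 70 g. Round body 33 mm across from the foot to 55 mm up (grip it there, for example 46 mm up), then a shoulder to a cap 24 mm across at 62 to 77 mm and a rubber bulb 13 mm across on top. Origin at the centre of its underside, z up
- bottle_5: a spare bottle that stands on the worktop to the right of the station: amber dropper bottle with a printed label and a black dropper cap, 102 mm tall, about 70 g. Round body 33 mm across from the foot to 55 mm up (grip it there, for example 46 mm up), then a shoulder to a cap 24 mm across at 62 to 77 mm and a rubber bulb 13 mm across on top. Origin at the centre of its underside, z up
- bottle_6: a spare bottle that stands on the worktop to the right of the station: amber dropper bottle with a printed label and a black dropper cap, 102 mm tall, about 70 g. Round body 33 mm across from the foot to 55 mm up (grip it there, for example 46 mm up), then a shoulder to a cap 24 mm across at 62 to 77 mm and a rubber bulb 13 mm across on top. Origin at the centre of its underside, z up
- bottle_7: a spare bottle that stands on the worktop to the right of the station: amber dropper bottle with a printed label and a black dropper cap, 102 mm tall, about 70 g. Round body 33 mm across from the foot to 55 mm up (grip it there, for example 46 mm up), then a shoulder to a cap 24 mm across at 62 to 77 mm and a rubber bulb 13 mm across on top. Origin at the centre of its underside, z up
- jigger_c: bystander: steel double jigger, 44 mm across, 80 mm tall, loose; origin at the centre of its underside
- orange_jar: bystander: small white jar with orange lid, 54 mm across, 50 mm tall, loose; origin at the centre of its underside
- kitchen_timer: bystander: white digital timer lying flat, 62 x 62 x 14 mm, loose; origin at the centre of its underside
- syrup_bottle: bystander: white round bottle, 76 mm across, 90 mm tall, loose; origin at the centre of its underside

How it is judged:
On the way, in this order (a step that is already met when the one before it is completed fails the run):
1. the hood is swung right over (past 1.5 rad) (value of joint hood above 1.5 rad), for 0.2 s.
2. one spare bottle stands released in an empty pocket ((((horizontal distance between bottle_5 and pocket_0 below 0.007 m and z of bottle_5 in the frame of pocket_0 below 0.004 m and angle between bottle_5's own z axis and vertical below 0.12 rad and contact force between bottle_5 and the fingers below 0.1 N and linear speed of bottle_5 below 0.03 m/s) or (horizontal distance between bottle_5 and pocket_1 below 0.007 m and z of bottle_5 in the frame of pocket_1 below 0.004 m and angle between bottle_5's own z axis and vertical below 0.12 rad and contact force between bottle_5 and the fingers below 0.1 N and linear speed of bottle_5 below 0.03 m/s) or (horizontal distance between bottle_5 and pocket_2 below 0.007 m and z of bottle_5 in the frame of pocket_2 below 0.004 m and angle between bottle_5's own z axis and vertical below 0.12 rad and contact force between bottle_5 and the fingers below 0.1 N and linear speed of bottle_5 below 0.03 m/s) or (horizontal distance between bottle_5 and pocket_3 below 0.007 m and z of bottle_5 in the frame of pocket_3 below 0.004 m and angle between bottle_5's own z axis and vertical below 0.12 rad and contact force between bottle_5 and the fingers below 0.1 N and linear speed of bottle_5 below 0.03 m/s) or (horizontal distance between bottle_5 and pocket_4 below 0.007 m and z of bottle_5 in the frame of pocket_4 below 0.004 m and angle between bottle_5's own z axis and vertical below 0.12 rad and contact force between bottle_5 and the fingers below 0.1 N and linear speed of bottle_5 below 0.03 m/s) or (horizontal distance between bottle_5 and pocket_5 below 0.007 m and z of bottle_5 in the frame of pocket_5 below 0.004 m and angle between bottle_5's own z axis and vertical below 0.12 rad and contact force between bottle_5 and the fingers below 0.1 N and linear speed of bottle_5 below 0.03 m/s)) or ((horizontal distance between bottle_6 and pocket_0 below 0.007 m and z of bottle_6 in the frame of pocket_0 below 0.004 m and angle between bottle_6's own z axis and vertical below 0.12 rad and contact force between bottle_6 and the fingers below 0.1 N and linear speed of bottle_6 below 0.03 m/s) or (horizontal distance between bottle_6 and pocket_1 below 0.007 m and z of bottle_6 in the frame of pocket_1 below 0.004 m and angle between bottle_6's own z axis and vertical below 0.12 rad and contact force between bottle_6 and the fingers below 0.1 N and linear speed of bottle_6 below 0.03 m/s) or (horizontal distance between bottle_6 and pocket_2 below 0.007 m and z of bottle_6 in the frame of pocket_2 below 0.004 m and angle between bottle_6's own z axis and vertical below 0.12 rad and contact force between bottle_6 and the fingers below 0.1 N and linear speed of bottle_6 below 0.03 m/s) or (horizontal distance between bottle_6 and pocket_3 below 0.007 m and z of bottle_6 in the frame of pocket_3 below 0.004 m and angle between bottle_6's own z axis and vertical below 0.12 rad and contact force between bottle_6 and the fingers below 0.1 N and linear speed of bottle_6 below 0.03 m/s) or (horizontal distance between bottle_6 and pocket_4 below 0.007 m and z of bottle_6 in the frame of pocket_4 below 0.004 m and angle between bottle_6's own z axis and vertical below 0.12 rad and contact force between bottle_6 and the fingers below 0.1 N and linear speed of bottle_6 below 0.03 m/s) or (horizontal distance between bottle_6 and pocket_5 below 0.007 m and z of bottle_6 in the frame of pocket_5 below 0.004 m and angle between bottle_6's own z axis and vertical below 0.12 rad and contact force between bottle_6 and the fingers below 0.1 N and linear speed of bottle_6 below 0.03 m/s)) or ((horizontal distance between bottle_7 and pocket_0 below 0.007 m and z of bottle_7 in the frame of pocket_0 below 0.004 m and angle between bottle_7's own z axis and vertical below 0.12 rad and contact force between bottle_7 and the fingers below 0.1 N and linear speed of bottle_7 below 0.03 m/s) or (horizontal distance between bottle_7 and pocket_1 below 0.007 m and z of bottle_7 in the frame of pocket_1 below 0.004 m and angle between bottle_7's own z axis and vertical below 0.12 rad and contact force between bottle_7 and the fingers below 0.1 N and linear speed of bottle_7 below 0.03 m/s) or (horizontal distance between bottle_7 and pocket_2 below 0.007 m and z of bottle_7 in the frame of pocket_2 below 0.004 m and angle between bottle_7's own z axis and vertical below 0.12 rad and contact force between bottle_7 and the fingers below 0.1 N and linear speed of bottle_7 below 0.03 m/s) or (horizontal distance between bottle_7 and pocket_3 below 0.007 m and z of bottle_7 in the frame of pocket_3 below 0.004 m and angle between bottle_7's own z axis and vertical below 0.12 rad and contact force between bottle_7 and the fingers below 0.1 N and linear speed of bottle_7 below 0.03 m/s) or (horizontal distance between bottle_7 and pocket_4 below 0.007 m and z of bottle_7 in the frame of pocket_4 below 0.004 m and angle between bottle_7's own z axis and vertical below 0.12 rad and contact force between bottle_7 and the fingers below 0.1 N and linear speed of bottle_7 below 0.03 m/s) or (horizontal distance between bottle_7 and pocket_5 below 0.007 m and z of bottle_7 in the frame of pocket_5 below 0.004 m and angle between bottle_7's own z axis and vertical below 0.12 rad and contact force between bottle_7 and the fingers below 0.1 N and linear speed of bottle_7 below 0.03 m/s)))), for 0.2 s.
3. two spare bottles stand released in the empty pockets (((((horizontal distance between bottle_5 and pocket_0 below 0.007 m and z of bottle_5 in the frame of pocket_0 below 0.004 m and angle between bottle_5's own z axis and vertical below 0.12 rad and contact force between bottle_5 and the fingers below 0.1 N and linear speed of bottle_5 below 0.03 m/s) or (horizontal distance between bottle_5 and pocket_1 below 0.007 m and z of bottle_5 in the frame of pocket_1 below 0.004 m and angle between bottle_5's own z axis and vertical below 0.12 rad and contact force between bottle_5 and the fingers below 0.1 N and linear speed of bottle_5 below 0.03 m/s) or (horizontal distance between bottle_5 and pocket_2 below 0.007 m and z of bottle_5 in the frame of pocket_2 below 0.004 m and angle between bottle_5's own z axis and vertical below 0.12 rad and contact force between bottle_5 and the fingers below 0.1 N and linear speed of bottle_5 below 0.03 m/s) or (horizontal distance between bottle_5 and pocket_3 below 0.007 m and z of bottle_5 in the frame of pocket_3 below 0.004 m and angle between bottle_5's own z axis and vertical below 0.12 rad and contact force between bottle_5 and the fingers below 0.1 N and linear speed of bottle_5 below 0.03 m/s) or (horizontal distance between bottle_5 and pocket_4 below 0.007 m and z of bottle_5 in the frame of pocket_4 below 0.004 m and angle between bottle_5's own z axis and vertical below 0.12 rad and contact force between bottle_5 and the fingers below 0.1 N and linear speed of bottle_5 below 0.03 m/s) or (horizontal distance between bottle_5 and pocket_5 below 0.007 m and z of bottle_5 in the frame of pocket_5 below 0.004 m and angle between bottle_5's own z axis and vertical below 0.12 rad and contact force between bottle_5 and the fingers below 0.1 N and linear speed of bottle_5 below 0.03 m/s)) and ((horizontal distance between bottle_6 and pocket_0 below 0.007 m and z of bottle_6 in the frame of pocket_0 below 0.004 m and angle between bottle_6's own z axis and vertical below 0.12 rad and contact force between bottle_6 and the fingers below 0.1 N and linear speed of bottle_6 below 0.03 m/s) or (horizontal distance between bottle_6 and pocket_1 below 0.007 m and z of bottle_6 in the frame of pocket_1 below 0.004 m and angle between bottle_6's own z axis and vertical below 0.12 rad and contact force between bottle_6 and the fingers below 0.1 N and linear speed of bottle_6 below 0.03 m/s) or (horizontal distance between bottle_6 and pocket_2 below 0.007 m and z of bottle_6 in the frame of pocket_2 below 0.004 m and angle between bottle_6's own z axis and vertical below 0.12 rad and contact force between bottle_6 and the fingers below 0.1 N and linear speed of bottle_6 below 0.03 m/s) or (horizontal distance between bottle_6 and pocket_3 below 0.007 m and z of bottle_6 in the frame of pocket_3 below 0.004 m and angle between bottle_6's own z axis and vertical below 0.12 rad and contact force between bottle_6 and the fingers below 0.1 N and linear speed of bottle_6 below 0.03 m/s) or (horizontal distance between bottle_6 and pocket_4 below 0.007 m and z of bottle_6 in the frame of pocket_4 below 0.004 m and angle between bottle_6's own z axis and vertical below 0.12 rad and contact force between bottle_6 and the fingers below 0.1 N and linear speed of bottle_6 below 0.03 m/s) or (horizontal distance between bottle_6 and pocket_5 below 0.007 m and z of bottle_6 in the frame of pocket_5 below 0.004 m and angle between bottle_6's own z axis and vertical below 0.12 rad and contact force between bottle_6 and the fingers below 0.1 N and linear speed of bottle_6 below 0.03 m/s))) or (((horizontal distance between bottle_5 and pocket_0 below 0.007 m and z of bottle_5 in the frame of pocket_0 below 0.004 m and angle between bottle_5's own z axis and vertical below 0.12 rad and contact force between bottle_5 and the fingers below 0.1 N and linear speed of bottle_5 below 0.03 m/s) or (horizontal distance between bottle_5 and pocket_1 below 0.007 m and z of bottle_5 in the frame of pocket_1 below 0.004 m and angle between bottle_5's own z axis and vertical below 0.12 rad and contact force between bottle_5 and the fingers below 0.1 N and linear speed of bottle_5 below 0.03 m/s) or (horizontal distance between bottle_5 and pocket_2 below 0.007 m and z of bottle_5 in the frame of pocket_2 below 0.004 m and angle between bottle_5's own z axis and vertical below 0.12 rad and contact force between bottle_5 and the fingers below 0.1 N and linear speed of bottle_5 below 0.03 m/s) or (horizontal distance between bottle_5 and pocket_3 below 0.007 m and z of bottle_5 in the frame of pocket_3 below 0.004 m and angle between bottle_5's own z axis and vertical below 0.12 rad and contact force between bottle_5 and the fingers below 0.1 N and linear speed of bottle_5 below 0.03 m/s) or (horizontal distance between bottle_5 and pocket_4 below 0.007 m and z of bottle_5 in the frame of pocket_4 below 0.004 m and angle between bottle_5's own z axis and vertical below 0.12 rad and contact force between bottle_5 and the fingers below 0.1 N and linear speed of bottle_5 below 0.03 m/s) or (horizontal distance between bottle_5 and pocket_5 below 0.007 m and z of bottle_5 in the frame of pocket_5 below 0.004 m and angle between bottle_5's own z axis and vertical below 0.12 rad and contact force between bottle_5 and the fingers below 0.1 N and linear speed of bottle_5 below 0.03 m/s)) and ((horizontal distance between bottle_7 and pocket_0 below 0.007 m and z of bottle_7 in the frame of pocket_0 below 0.004 m and angle between bottle_7's own z axis and vertical below 0.12 rad and contact force between bottle_7 and the fingers below 0.1 N and linear speed of bottle_7 below 0.03 m/s) or (horizontal distance between bottle_7 and pocket_1 below 0.007 m and z of bottle_7 in the frame of pocket_1 below 0.004 m and angle between bottle_7's own z axis and vertical below 0.12 rad and contact force between bottle_7 and the fingers below 0.1 N and linear speed of bottle_7 below 0.03 m/s) or (horizontal distance between bottle_7 and pocket_2 below 0.007 m and z of bottle_7 in the frame of pocket_2 below 0.004 m and angle between bottle_7's own z axis and vertical below 0.12 rad and contact force between bottle_7 and the fingers below 0.1 N and linear speed of bottle_7 below 0.03 m/s) or (horizontal distance between bottle_7 and pocket_3 below 0.007 m and z of bottle_7 in the frame of pocket_3 below 0.004 m and angle between bottle_7's own z axis and vertical below 0.12 rad and contact force between bottle_7 and the fingers below 0.1 N and linear speed of bottle_7 below 0.03 m/s) or (horizontal distance between bottle_7 and pocket_4 below 0.007 m and z of bottle_7 in the frame of pocket_4 below 0.004 m and angle between bottle_7's own z axis and vertical below 0.12 rad and contact force between bottle_7 and the fingers below 0.1 N and linear speed of bottle_7 below 0.03 m/s) or (horizontal distance between bottle_7 and pocket_5 below 0.007 m and z of bottle_7 in the frame of pocket_5 below 0.004 m and angle between bottle_7's own z axis and vertical below 0.12 rad and contact force between bottle_7 and the fingers below 0.1 N and linear speed of bottle_7 below 0.03 m/s))) or (((horizontal distance between bottle_6 and pocket_0 below 0.007 m and z of bottle_6 in the frame of pocket_0 below 0.004 m and angle between bottle_6's own z axis and vertical below 0.12 rad and contact force between bottle_6 and the fingers below 0.1 N and linear speed of bottle_6 below 0.03 m/s) or (horizontal distance between bottle_6 and pocket_1 below 0.007 m and z of bottle_6 in the frame of pocket_1 below 0.004 m and angle between bottle_6's own z axis and vertical below 0.12 rad and contact force between bottle_6 and the fingers below 0.1 N and linear speed of bottle_6 below 0.03 m/s) or (horizontal distance between bottle_6 and pocket_2 below 0.007 m and z of bottle_6 in the frame of pocket_2 below 0.004 m and angle between bottle_6's own z axis and vertical below 0.12 rad and contact force between bottle_6 and the fingers below 0.1 N and linear speed of bottle_6 below 0.03 m/s) or (horizontal distance between bottle_6 and pocket_3 below 0.007 m and z of bottle_6 in the frame of pocket_3 below 0.004 m and angle between bottle_6's own z axis and vertical below 0.12 rad and contact force between bottle_6 and the fingers below 0.1 N and linear speed of bottle_6 below 0.03 m/s) or (horizontal distance between bottle_6 and pocket_4 below 0.007 m and z of bottle_6 in the frame of pocket_4 below 0.004 m and angle between bottle_6's own z axis and vertical below 0.12 rad and contact force between bottle_6 and the fingers below 0.1 N and linear speed of bottle_6 below 0.03 m/s) or (horizontal distance between bottle_6 and pocket_5 below 0.007 m and z of bottle_6 in the frame of pocket_5 below 0.004 m and angle between bottle_6's own z axis and vertical below 0.12 rad and contact force between bottle_6 and the fingers below 0.1 N and linear speed of bottle_6 below 0.03 m/s)) and ((horizontal distance between bottle_7 and pocket_0 below 0.007 m and z of bottle_7 in the frame of pocket_0 below 0.004 m and angle between bottle_7's own z axis and vertical below 0.12 rad and contact force between bottle_7 and the fingers below 0.1 N and linear speed of bottle_7 below 0.03 m/s) or (horizontal distance between bottle_7 and pocket_1 below 0.007 m and z of bottle_7 in the frame of pocket_1 below 0.004 m and angle between bottle_7's own z axis and vertical below 0.12 rad and contact force between bottle_7 and the fingers below 0.1 N and linear speed of bottle_7 below 0.03 m/s) or (horizontal distance between bottle_7 and pocket_2 below 0.007 m and z of bottle_7 in the frame of pocket_2 below 0.004 m and angle between bottle_7's own z axis and vertical below 0.12 rad and contact force between bottle_7 and the fingers below 0.1 N and linear speed of bottle_7 below 0.03 m/s) or (horizontal distance between bottle_7 and pocket_3 below 0.007 m and z of bottle_7 in the frame of pocket_3 below 0.004 m and angle between bottle_7's own z axis and vertical below 0.12 rad and contact force between bottle_7 and the fingers below 0.1 N and linear speed of bottle_7 below 0.03 m/s) or (horizontal distance between bottle_7 and pocket_4 below 0.007 m and z of bottle_7 in the frame of pocket_4 below 0.004 m and angle between bottle_7's own z axis and vertical below 0.12 rad and contact force between bottle_7 and the fingers below 0.1 N and linear speed of bottle_7 below 0.03 m/s) or (horizontal distance between bottle_7 and pocket_5 below 0.007 m and z of bottle_7 in the frame of pocket_5 below 0.004 m and angle between bottle_7's own z axis and vertical below 0.12 rad and contact force between bottle_7 and the fingers below 0.1 N and linear speed of bottle_7 below 0.03 m/s))))), for 0.2 s.
4. the hood is closed (value of joint hood below 0.03 rad), for 0.2 s.
At the end, for the whole second after the job is handed in: Each of the six pockets holds one bottle, upright (within 0.12 rad), its foot within 4 mm of the pocket's floor and 7 mm of its centre, released and at rest; the hood is shut (under 0.03 rad); one spare still stands upright on the worktop, more than 130 mm from the station's centre (value of joint hood below 0.03 rad and velocity of joint hood below 0.05 rad/s and ((horizontal distance between bottle_1 and pocket_0 below 0.007 m and z of bottle_1 in the frame of pocket_0 below 0.004 m and angle between bottle_1's own z axis and vertical below 0.12 rad and contact force between bottle_1 and the fingers below 0.1 N and linear speed of bottle_1 below 0.03 m/s) or (horizontal distance between bottle_2 and pocket_0 below 0.007 m and z of bottle_2 in the frame of pocket_0 below 0.004 m and angle between bottle_2's own z axis and vertical below 0.12 rad and contact force between bottle_2 and the fingers below 0.1 N and linear speed of bottle_2 below 0.03 m/s) or (horizontal distance between bottle_3 and pocket_0 below 0.007 m and z of bottle_3 in the frame of pocket_0 below 0.004 m and angle between bottle_3's own z axis and vertical below 0.12 rad and contact force between bottle_3 and the fingers below 0.1 N and linear speed of bottle_3 below 0.03 m/s) or (horizontal distance between bottle_4 and pocket_0 below 0.007 m and z of bottle_4 in the frame of pocket_0 below 0.004 m and angle between bottle_4's own z axis and vertical below 0.12 rad and contact force between bottle_4 and the fingers below 0.1 N and linear speed of bottle_4 below 0.03 m/s) or (horizontal distance between bottle_5 and pocket_0 below 0.007 m and z of bottle_5 in the frame of pocket_0 below 0.004 m and angle between bottle_5's own z axis and vertical below 0.12 rad and contact force between bottle_5 and the fingers below 0.1 N and linear speed of bottle_5 below 0.03 m/s) or (horizontal distance between bottle_6 and pocket_0 below 0.007 m and z of bottle_6 in the frame of pocket_0 below 0.004 m and angle between bottle_6's own z axis and vertical below 0.12 rad and contact force between bottle_6 and the fingers below 0.1 N and linear speed of bottle_6 below 0.03 m/s) or (horizontal distance between bottle_7 and pocket_0 below 0.007 m and z of bottle_7 in the frame of pocket_0 below 0.004 m and angle between bottle_7's own z axis and vertical below 0.12 rad and contact force between bottle_7 and the fingers below 0.1 N and linear speed of bottle_7 below 0.03 m/s)) and ((horizontal distance between bottle_1 and pocket_1 below 0.007 m and z of bottle_1 in the frame of pocket_1 below 0.004 m and angle between bottle_1's own z axis and vertical below 0.12 rad and contact force between bottle_1 and the fingers below 0.1 N and linear speed of bottle_1 below 0.03 m/s) or (horizontal distance between bottle_2 and pocket_1 below 0.007 m and z of bottle_2 in the frame of pocket_1 below 0.004 m and angle between bottle_2's own z axis and vertical below 0.12 rad and contact force between bottle_2 and the fingers below 0.1 N and linear speed of bottle_2 below 0.03 m/s) or (horizontal distance between bottle_3 and pocket_1 below 0.007 m and z of bottle_3 in the frame of pocket_1 below 0.004 m and angle between bottle_3's own z axis and vertical below 0.12 rad and contact force between bottle_3 and the fingers below 0.1 N and linear speed of bottle_3 below 0.03 m/s) or (horizontal distance between bottle_4 and pocket_1 below 0.007 m and z of bottle_4 in the frame of pocket_1 below 0.004 m and angle between bottle_4's own z axis and vertical below 0.12 rad and contact force between bottle_4 and the fingers below 0.1 N and linear speed of bottle_4 below 0.03 m/s) or (horizontal distance between bottle_5 and pocket_1 below 0.007 m and z of bottle_5 in the frame of pocket_1 below 0.004 m and angle between bottle_5's own z axis and vertical below 0.12 rad and contact force between bottle_5 and the fingers below 0.1 N and linear speed of bottle_5 below 0.03 m/s) or (horizontal distance between bottle_6 and pocket_1 below 0.007 m and z of bottle_6 in the frame of pocket_1 below 0.004 m and angle between bottle_6's own z axis and vertical below 0.12 rad and contact force between bottle_6 and the fingers below 0.1 N and linear speed of bottle_6 below 0.03 m/s) or (horizontal distance between bottle_7 and pocket_1 below 0.007 m and z of bottle_7 in the frame of pocket_1 below 0.004 m and angle between bottle_7's own z axis and vertical below 0.12 rad and contact force between bottle_7 and the fingers below 0.1 N and linear speed of bottle_7 below 0.03 m/s)) and ((horizontal distance between bottle_1 and pocket_2 below 0.007 m and z of bottle_1 in the frame of pocket_2 below 0.004 m and angle between bottle_1's own z axis and vertical below 0.12 rad and contact force between bottle_1 and the fingers below 0.1 N and linear speed of bottle_1 below 0.03 m/s) or (horizontal distance between bottle_2 and pocket_2 below 0.007 m and z of bottle_2 in the frame of pocket_2 below 0.004 m and angle between bottle_2's own z axis and vertical below 0.12 rad and contact force between bottle_2 and the fingers below 0.1 N and linear speed of bottle_2 below 0.03 m/s) or (horizontal distance between bottle_3 and pocket_2 below 0.007 m and z of bottle_3 in the frame of pocket_2 below 0.004 m and angle between bottle_3's own z axis and vertical below 0.12 rad and contact force between bottle_3 and the fingers below 0.1 N and linear speed of bottle_3 below 0.03 m/s) or (horizontal distance between bottle_4 and pocket_2 below 0.007 m and z of bottle_4 in the frame of pocket_2 below 0.004 m and angle between bottle_4's own z axis and vertical below 0.12 rad and contact force between bottle_4 and the fingers below 0.1 N and linear speed of bottle_4 below 0.03 m/s) or (horizontal distance between bottle_5 and pocket_2 below 0.007 m and z of bottle_5 in the frame of pocket_2 below 0.004 m and angle between bottle_5's own z axis and vertical below 0.12 rad and contact force between bottle_5 and the fingers below 0.1 N and linear speed of bottle_5 below 0.03 m/s) or (horizontal distance between bottle_6 and pocket_2 below 0.007 m and z of bottle_6 in the frame of pocket_2 below 0.004 m and angle between bottle_6's own z axis and vertical below 0.12 rad and contact force between bottle_6 and the fingers below 0.1 N and linear speed of bottle_6 below 0.03 m/s) or (horizontal distance between bottle_7 and pocket_2 below 0.007 m and z of bottle_7 in the frame of pocket_2 below 0.004 m and angle between bottle_7's own z axis and vertical below 0.12 rad and contact force between bottle_7 and the fingers below 0.1 N and linear speed of bottle_7 below 0.03 m/s)) and ((horizontal distance between bottle_1 and pocket_3 below 0.007 m and z of bottle_1 in the frame of pocket_3 below 0.004 m and angle between bottle_1's own z axis and vertical below 0.12 rad and contact force between bottle_1 and the fingers below 0.1 N and linear speed of bottle_1 below 0.03 m/s) or (horizontal distance between bottle_2 and pocket_3 below 0.007 m and z of bottle_2 in the frame of pocket_3 below 0.004 m and angle between bottle_2's own z axis and vertical below 0.12 rad and contact force between bottle_2 and the fingers below 0.1 N and linear speed of bottle_2 below 0.03 m/s) or (horizontal distance between bottle_3 and pocket_3 below 0.007 m and z of bottle_3 in the frame of pocket_3 below 0.004 m and angle between bottle_3's own z axis and vertical below 0.12 rad and contact force between bottle_3 and the fingers below 0.1 N and linear speed of bottle_3 below 0.03 m/s) or (horizontal distance between bottle_4 and pocket_3 below 0.007 m and z of bottle_4 in the frame of pocket_3 below 0.004 m and angle between bottle_4's own z axis and vertical below 0.12 rad and contact force between bottle_4 and the fingers below 0.1 N and linear speed of bottle_4 below 0.03 m/s) or (horizontal distance between bottle_5 and pocket_3 below 0.007 m and z of bottle_5 in the frame of pocket_3 below 0.004 m and angle between bottle_5's own z axis and vertical below 0.12 rad and contact force between bottle_5 and the fingers below 0.1 N and linear speed of bottle_5 below 0.03 m/s) or (horizontal distance between bottle_6 and pocket_3 below 0.007 m and z of bottle_6 in the frame of pocket_3 below 0.004 m and angle between bottle_6's own z axis and vertical below 0.12 rad and contact force between bottle_6 and the fingers below 0.1 N and linear speed of bottle_6 below 0.03 m/s) or (horizontal distance between bottle_7 and pocket_3 below 0.007 m and z of bottle_7 in the frame of pocket_3 below 0.004 m and angle between bottle_7's own z axis and vertical below 0.12 rad and contact force between bottle_7 and the fingers below 0.1 N and linear speed of bottle_7 below 0.03 m/s)) and ((horizontal distance between bottle_1 and pocket_4 below 0.007 m and z of bottle_1 in the frame of pocket_4 below 0.004 m and angle between bottle_1's own z axis and vertical below 0.12 rad and contact force between bottle_1 and the fingers below 0.1 N and linear speed of bottle_1 below 0.03 m/s) or (horizontal distance between bottle_2 and pocket_4 below 0.007 m and z of bottle_2 in the frame of pocket_4 below 0.004 m and angle between bottle_2's own z axis and vertical below 0.12 rad and contact force between bottle_2 and the fingers below 0.1 N and linear speed of bottle_2 below 0.03 m/s) or (horizontal distance between bottle_3 and pocket_4 below 0.007 m and z of bottle_3 in the frame of pocket_4 below 0.004 m and angle between bottle_3's own z axis and vertical below 0.12 rad and contact force between bottle_3 and the fingers below 0.1 N and linear speed of bottle_3 below 0.03 m/s) or (horizontal distance between bottle_4 and pocket_4 below 0.007 m and z of bottle_4 in the frame of pocket_4 below 0.004 m and angle between bottle_4's own z axis and vertical below 0.12 rad and contact force between bottle_4 and the fingers below 0.1 N and linear speed of bottle_4 below 0.03 m/s) or (horizontal distance between bottle_5 and pocket_4 below 0.007 m and z of bottle_5 in the frame of pocket_4 below 0.004 m and angle between bottle_5's own z axis and vertical below 0.12 rad and contact force between bottle_5 and the fingers below 0.1 N and linear speed of bottle_5 below 0.03 m/s) or (horizontal distance between bottle_6 and pocket_4 below 0.007 m and z of bottle_6 in the frame of pocket_4 below 0.004 m and angle between bottle_6's own z axis and vertical below 0.12 rad and contact force between bottle_6 and the fingers below 0.1 N and linear speed of bottle_6 below 0.03 m/s) or (horizontal distance between bottle_7 and pocket_4 below 0.007 m and z of bottle_7 in the frame of pocket_4 below 0.004 m and angle between bottle_7's own z axis and vertical below 0.12 rad and contact force between bottle_7 and the fingers below 0.1 N and linear speed of bottle_7 below 0.03 m/s)) and ((horizontal distance between bottle_1 and pocket_5 below 0.007 m and z of bottle_1 in the frame of pocket_5 below 0.004 m and angle between bottle_1's own z axis and vertical below 0.12 rad and contact force between bottle_1 and the fingers below 0.1 N and linear speed of bottle_1 below 0.03 m/s) or (horizontal distance between bottle_2 and pocket_5 below 0.007 m and z of bottle_2 in the frame of pocket_5 below 0.004 m and angle between bottle_2's own z axis and vertical below 0.12 rad and contact force between bottle_2 and the fingers below 0.1 N and linear speed of bottle_2 below 0.03 m/s) or (horizontal distance between bottle_3 and pocket_5 below 0.007 m and z of bottle_3 in the frame of pocket_5 below 0.004 m and angle between bottle_3's own z axis and vertical below 0.12 rad and contact force between bottle_3 and the fingers below 0.1 N and linear speed of bottle_3 below 0.03 m/s) or (horizontal distance between bottle_4 and pocket_5 below 0.007 m and z of bottle_4 in the frame of pocket_5 below 0.004 m and angle between bottle_4's own z axis and vertical below 0.12 rad and contact force between bottle_4 and the fingers below 0.1 N and linear speed of bottle_4 below 0.03 m/s) or (horizontal distance between bottle_5 and pocket_5 below 0.007 m and z of bottle_5 in the frame of pocket_5 below 0.004 m and angle between bottle_5's own z axis and vertical below 0.12 rad and contact force between bottle_5 and the fingers below 0.1 N and linear speed of bottle_5 below 0.03 m/s) or (horizontal distance between bottle_6 and pocket_5 below 0.007 m and z of bottle_6 in the frame of pocket_5 below 0.004 m and angle between bottle_6's own z axis and vertical below 0.12 rad and contact force between bottle_6 and the fingers below 0.1 N and linear speed of bottle_6 below 0.03 m/s) or (horizontal distance between bottle_7 and pocket_5 below 0.007 m and z of bottle_7 in the frame of pocket_5 below 0.004 m and angle between bottle_7's own z axis and vertical below 0.12 rad and contact force between bottle_7 and the fingers below 0.1 N and linear speed of bottle_7 below 0.03 m/s)) and ((horizontal distance between bottle_5 and station above 0.13 m and angle between bottle_5's own z axis and vertical below 0.1 rad and height (world z) of bottle_5 between -0.01 and 0.01 m) or (horizontal distance between bottle_6 and station above 0.13 m and angle between bottle_6's own z axis and vertical below 0.1 rad and height (world z) of bottle_6 between -0.01 and 0.01 m) or (horizontal distance between bottle_7 and station above 0.13 m and angle between bottle_7's own z axis and vertical below 0.1 rad and height (world z) of bottle_7 between -0.01 and 0.01 m))); the robot touches nothing.
It fails at once if a bottle is dropped, thrown or knocked over (faster than 0.6 m/s while no finger touches it) ((linear speed of bottle_1 above 0.6 m/s and contact force between bottle_1 and the fingers below 0.02 N) or (linear speed of bottle_2 above 0.6 m/s and contact force between bottle_2 and the fingers below 0.02 N) or (linear speed of bottle_3 above 0.6 m/s and contact force between bottle_3 and the fingers below 0.02 N) or (linear speed of bottle_4 above 0.6 m/s and contact force between bottle_4 and the fingers below 0.02 N) or (linear speed of bottle_5 above 0.6 m/s and contact force between bottle_5 and the fingers below 0.02 N) or (linear speed of bottle_6 above 0.6 m/s and contact force between bottle_6 and the fingers below 0.02 N) or (linear speed of bottle_7 above 0.6 m/s and contact force between bottle_7 and the fingers below 0.02 N)).
It fails at once if a bottle that was already in the station is taken out or tipped (distance of any of bottle_1, bottle_2, bottle_3, bottle_4 from where it was at the start of the episode above 0.02 m or angle between any of bottle_1, bottle_2, bottle_3, bottle_4's own z axis and vertical above 0.4 rad).
It fails at once if a bystander (jigger, orange-lidded jar, timer, white bottle) is moved more than 30 mm (distance of any of jigger_c, orange_jar, kitchen_timer, syrup_bottle from where it was at the start of the episode above 0.03 m).
It also fails if it takes over 72 s, if anything falls off the work surface, if the arm or the gripper's body presses on something with over 40 N, if the wrist force passes 120 N, or if a joint passes its speed limit or range.

## Working session

There is one attempt and no reset: what is moved stays moved. The work goes in short steps, Python scripts to look and compute and a tool call to move; the robot and the scene stay as the last step left them, time stands still between calls to the robot, and variables do not carry over. Pictures are saved under pics/ and viewed, at most 10 in all, crops included, and the job is handed in when it is done.

Besides the shell and the picture viewer there is one more tool, called after "Request:" as name(argument=value, ...) on one line, values as JSON. servo_tool: Moves the arm, as the interface text tells. Its arguments: {"type":"object","properties":{"translation":{"type":"array"},"turn":{"type":"array"},"grip":{"type":"number"},"grip_force":{"type":"number"}},"required":["translation","turn"]}

```bash
mkdir -p pics; ls
cat > h.py <<'E'
import numpy as np, cv2
from plant import r, optics
def snap(n,f=None):
    s=optics.snapshot(n)
    if f: cv2.imwrite('pics/'+f,s['img'][:,:,::-1])
    return s
def slopes(s,u,v):
    K=s['mtx'];xd=(np.asarray(u,float)-K[0,2])/K[0,0];yd=(np.asarray(v,float)-K[1,2])/K[1,1]
    x,y=xd.copy(),yd.copy()
    for _ in range(20):
        f=1+s['k1']*(x*x+y*y);x,y=xd/f,yd/f
    return x,y
def pts(s,u,v,z=None):
    """world points from depth"""
    x,y=slopes(s,u,v)
    if z is None: z=s['z_map'][np.asarray(v,int),np.asarray(u,int)]
    c=np.stack([x*z,y*z,z*np.ones_like(x)],-1)
    return (c-s['t'])@s['R']
def plane(s,u,v,h):
    a=pts(s,u,v,1.0);C=-s['R'].T@s['t'];d=a-C
    return C+d*((h-C[2])/d[...,2])[...,None]
def proj(s,X):
    c=np.asarray(X)@s['R'].T+s['t'];x=c[...,0]/c[...,2];y=c[...,1]/c[...,2];f=1+s['k1']*(x*x+y*y)
    K=s['mtx'];return np.stack([K[0,0]*x*f+K[0,2],K[1,1]*y*f+K[1,2]],-1)
E
python3 - <<'E'
from h import *
for n in ['scene','side']:
    s=snap(n,n+'0.png');print(n,-s['R'].T@s['t'],s['R'][2],s['mtx'][0,0],s['k1'])
a=[cv2.imread('pics/%s0.png'%n) for n in ['scene','side']]
b=np.vstack([cv2.resize(x,(400,300)) for x in a]);
print(r.get_state())
E
```

```text
pics
scene [ 0.2789244  -0.65885303  1.00404508] [ 0.18922092  0.64023501 -0.74450962] 404.1872295050902 -0.0078411069339301
side [ 0.46826364 -0.63817136  1.10089587] [ 0.02359989  0.60646136 -0.79476265] 464.53959101611684 0.01747196755489364
{'clock': 0.1, 'q': array([ 0.03378015,  0.68985863, -0.19451696,  1.56621786,  0.15731923,
        0.90249966, -0.21511292]), 'qd': array([ 2.22598081e-04, -2.48029099e-03,  3.03997499e-04, -3.22491980e-03,
       -7.44036048e-05, -1.58385976e-03, -1.48075768e-04]), 'joint_torque': array([-3.08775299e-03, -5.28501892e+01, -1.27141513e+00, -1.53837240e+01,
       -5.25604945e-02,  1.96265515e-03,  5.71585565e-05]), 'tool_pos': array([ 6.24447766e-01, -3.75107401e-05,  2.38021954e-01]), 'eef_rot': array([ 7.07074726e-01,  7.07138387e-01, -6.08846504e-04, -5.12225246e-04]), 'contact_force': array([-0.56619593,  0.07780269,  0.32647274]), 'moment': array([ 0.0178249 , -0.0264582 , -0.00917159]), 'finger_force': 0.0, 'opening': 0.9992236911324632}
```

View pics/scene0.png

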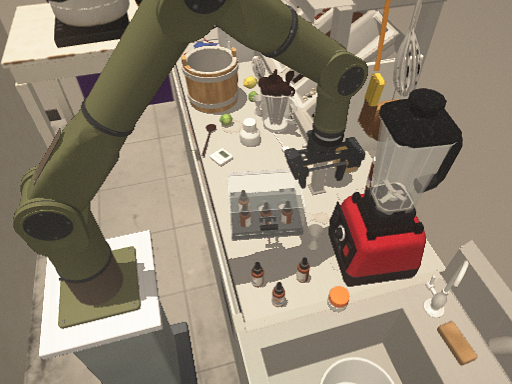

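View pics/side0.png

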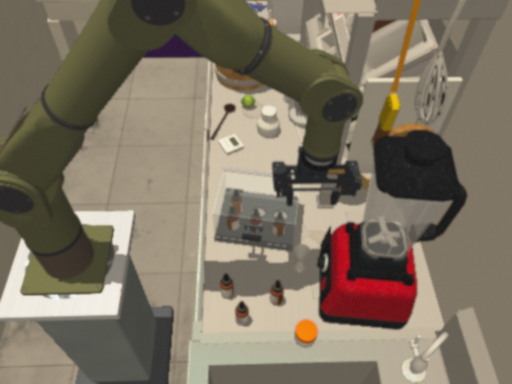

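The scene view shows the station at about (265,210), the three spares at (257,273), (303,269) and (279,294), the jar at (339,297), the blender at right and the timer at (221,157). The side view agrees. I'll zoom in on both.

Run:
```python
from h import *
a=cv2.imread('pics/scene0.png')[165:315,205:355];b=cv2.imread('pics/side0.png')[165:345,200:330]
a=cv2.resize(a,None,fx=4,fy=4,interpolation=cv2.INTER_CUBIC)[:, :400];b=cv2.resize(b,(400,554),interpolation=cv2.INTER_CUBIC)
c=np.zeros((600,800,3),np.uint8);c[:600,:400]=a;c[:554,400:]=b;cv2.imwrite('pics/z0.png',c)
for n in ['scene','side']:
    s=snap(n);v,u=np.mgrid[0:384,0:512];P=pts(s,u.ravel(),v.ravel());
    m=(P[:,0]>.4)&(P[:,0]<.75)&(P[:,1]>-.45)&(P[:,1]<.25)&(s['z_map'].ravel()>0)
    for lo,hi in [(-.02,.01),(.015,.035),(.05,.07),(.07,.09),(.09,.11),(.11,.13)]:
        q=m&(P[:,2]>lo)&(P[:,2]<hi)
        if q.sum(): print(n,lo,hi,q.sum(),P[q][:,:2].min(0),P[q][:,:2].max(0))
    img=s['img'].reshape(-1,3).astype(int)
    q=m&(P[:,2]>.05)&(P[:,2]<.12)
    msk=(q).reshape(384,512).astype(np.uint8)
    k,l,st,ce=cv2.connectedComponentsWithStats(msk)
    for i in range(1,k):
        if st[i,4]>15:
            w=(l==i).ravel();print('  cc',st[i],ce[i].round(),P[w].mean(0).round(3),P[w].min(0).round(3),P[w].max(0).round(3),img[w].mean(0).round())
```

```text
scene -0.02 0.01 10745 [ 0.40000529 -0.289907  ] [0.74993298 0.24972571]
scene 0.015 0.035 770 [ 0.4003508  -0.25685523] [0.74904433 0.19535063]
scene 0.05 0.07 966 [ 0.40072951 -0.25363232] [0.74914344 0.19577865]
scene 0.07 0.09 852 [ 0.40204055 -0.21207308] [0.74928478 0.19791567]
scene 0.09 0.11 878 [ 0.40030401 -0.21074991] [0.74951016 0.19287827]
scene 0.11 0.13 3353 [ 0.40000428 -0.20987312] [0.74946931 0.21392028]
  cc [311 168  16  16 166] [319. 175.] [0.702 0.166 0.077] [0.688 0.158 0.05 ] [0.723 0.196 0.111] [132. 122. 109.]
  cc [265 171  27   9  73] [280. 174.] [0.571 0.167 0.119] [0.525 0.137 0.115] [0.605 0.185 0.12 ] [233. 225. 208.]
  cc [241 172   9   9  33] [245. 177.] [0.464 0.185 0.119] [0.45  0.168 0.116] [0.479 0.208 0.12 ] [233. 225. 209.]
  cc [230 174  11   8  36] [235. 177.] [0.435 0.192 0.119] [0.418 0.18  0.116] [0.451 0.203 0.12 ] [232. 224. 208.]
  cc [253 174  10   7  31] [257. 176.] [0.5   0.176 0.119] [0.488 0.161 0.117] [0.517 0.188 0.12 ] [234. 227. 210.]
  cc [ 235  209   70   22 1130] [269. 219.] [0.497 0.03  0.088] [ 0.4   -0.009  0.05 ] [0.598 
[... 2179 characters left out ...]
] [ 0.688 -0.194  0.087] [ 0.643 -0.217  0.05 ] [ 0.75  -0.086  0.12 ] [94. 28. 31.]
  cc [220 274  13  17 165] [226. 283.] [ 0.424 -0.116  0.071] [ 0.408 -0.127  0.05 ] [ 0.438 -0.1    0.101] [77. 57. 46.]
  cc [270 280  14  18 168] [277. 289.] [ 0.546 -0.137  0.071] [ 0.531 -0.148  0.05 ] [ 0.563 -0.119  0.103] [82. 60. 47.]
  cc [235 301  14  17 170] [241. 310.] [ 0.46  -0.187  0.071] [ 0.445 -0.198  0.05 ] [ 0.476 -0.171  0.101] [92. 70. 57.]
  cc [296 320  20  19 105] [304. 328.] [ 0.605 -0.227  0.051] [ 0.586 -0.251  0.05 ] [ 0.632 -0.207  0.055] [241. 132.  17.]
  cc [304 330  13  10  33] [311. 335.] [ 0.621 -0.244  0.051] [ 0.603 -0.254  0.05 ] [ 0.632 -0.232  0.054] [241. 129.  12.]
```

View pics/z0.png

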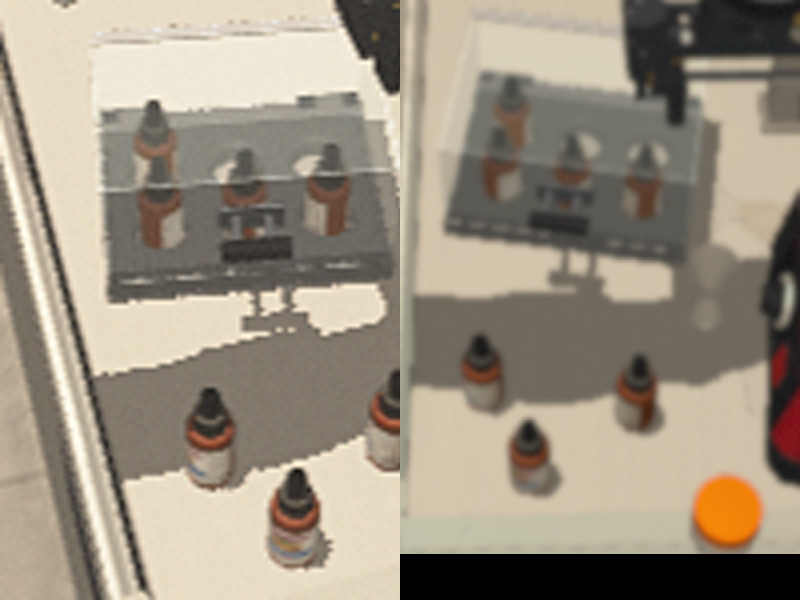

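Zoomed: pockets 1 and 2 (hinge row, middle and far) are empty, the grip bar is the black block at scene pixel (269,227), and the clear jigger-like object is at (315,230).

Run:
```python
from h import *
Z={'scene':lambda p:(p[:,0]/4+205-.4,p[:,1]/4+165-.4),'side':lambda p:((p[:,0]-400)/3.077+200-.3,p[:,1]/3.077+165-.3)}
tips={'scene':[(153,104),(157,160),(246,152),(330,148)],'side':[(511,80),(500,128),(572,139),(646,147)]}
corn={'scene':[(107,275),(391,255),(100,112),(360,97)],'side':[(445,217),(686,247),(480,73),(700,100)]}
for n in Z:
    s=snap(n)
    for nm,A,h in (('tip',tips,.105),('corner26',corn,.026)):
        u,v=Z[n](np.array(A[n],float));print(n,nm,plane(s,u,v,h).round(3)[:,:2].tolist())
    img=s['img'].astype(int)
    v,u=np.mgrid[0:384,0:512];P=pts(s,u.ravel(),v.ravel())
    q=(P[:,0]>.45)&(P[:,0]<.56)&(P[:,1]>-.05)&(P[:,1]<.04)&(P[:,2]>.04)&(P[:,2]<.13)
    q2=q&(img.reshape(-1,3).sum(1)<170)
    for i in np.where(q2)[0]:
        if P[i,1]<.02: print(u.ravel()[i],v.ravel()[i],P[i].round(3),end=';')
    print()
    # hood top/edge
    q=(P[:,0]>.38)&(P[:,0]<.62)&(P[:,1]>-.02)&(P[:,1]<.25)&(P[:,2]>.1)&(P[:,2]<.14)
    for y in np.arange(0,.24,.02):
        w=q&(abs(P[:,1]-y)<.01);print(y.round(2),w.sum(),P[w][:,2].max().round(3) if w.any() else '',end=' | ')
    print()
```

```text
scene tip [[0.447, 0.143], [0.436, 0.089], [0.501, 0.079], [0.561, 0.066]]
scene corner26 [[0.387, 0.055], [0.597, 0.015], [0.418, 0.217], [0.627, 0.175]]
264 225 [0.475 0.009 0.095];266 225 [0.48  0.007 0.095];268 225 [0.484 0.002 0.1  ];269 225 [0.488 0.003 0.097];270 225 [0.49  0.002 0.098];271 225 [0.493 0.002 0.097];272 225 [0.496 0.002 0.095];269 226 [ 0.486 -0.002  0.1  ];269 227 [ 0.486 -0.002  0.095];271 227 [ 0.492 -0.004  0.095];274 227 [ 0.5   -0.004  0.092];275 227 [ 0.502 -0.007  0.095];261 228 [0.464 0.002 0.093];262 228 [0.466 0.    0.094];263 228 [ 0.469 -0.     0.094];264 228 [ 0.472 -0.     0.093];266 228 [ 0.478 -0.001  0.092];267 228 [ 0.48  -0.004  0.095];268 228 [ 0.484 -0.001  0.089];269 228 [ 0.485 -0.004  0.093];270 228 [ 0.488 -0.005  0.093];271 228 [ 0.49  -0.008  0.096];272 228 [ 0.494 -0.005  0.092];273 228 [ 0.497 -0.006  0.092];274 228 [ 0.499 -0.008  0.093];275 228 [ 0.502 -0.009  0.093];276 228 [ 0.505 -0.009  0.092];277 228 [ 0.507 -0.01   0.092];261 229 [ 0.463 -0.002  0.094];262 229 [0.467 0.001 0.088];263 229 [ 0.469 -0.002  0.092];264 229 [ 0.47
[... 2983 characters left out ...]
007  0.094];258 239 [ 0.505 -0.008  0.095];259 239 [ 0.508 -0.007  0.093];260 239 [ 0.51  -0.008  0.095];251 240 [ 0.487 -0.008  0.09 ];252 240 [ 0.49  -0.008  0.091];253 240 [ 0.493 -0.008  0.09 ];254 240 [ 0.495 -0.008  0.09 ];255 240 [ 0.498 -0.007  0.088];256 240 [ 0.5   -0.01   0.094];257 240 [ 0.503 -0.007  0.089];258 240 [ 0.505 -0.009  0.092];259 240 [ 0.508 -0.006  0.087];260 240 [ 0.51  -0.01   0.094];257 241 [ 0.503 -0.011  0.09 ];258 241 [ 0.505 -0.011  0.089];259 241 [ 0.508 -0.011  0.09 ];
0.0 3 0.101 | 0.02 279 0.13 | 0.04 609 0.13 | 0.06 555 0.13 | 0.08 465 0.13 | 0.1 428 0.128 | 0.12 360 0.128 | 0.14 321 0.127 | 0.16 290 0.126 | 0.18 296 0.128 | 0.2 136 0.127 | 0.22 2 0.12 |
```

Request:
servo_tool(translation=[[0, -0.0275, 0.008], [0, -0.0275, 0.008], [0, -0.0275, 0.008], [0, -0.0275, 0.008], [-0.003, -0.0275, 0.008], [0, 0, 0], [0, 0, 0], [0, 0, 0]], turn=[[0, 0, 0], [0, 0, 0], [0, 0, 0], [0, 0, 0], [0, 0, 0], [0, 0, 0.09], [0, 0, 0.09], [0, 0, 0]])

```text
clock: 1.3
tool_pos: [0.4876, -0.0029, 0.1988]
eef_rot: [0.767, 0.641, 0.0, 0.0]
contact_force: [0.1, 0.7, 0.3]
opening: 0.999
finger_force: 0.0
```

Run:
```python
from h import *
s=snap('wrist','w1.png');st=r.get_state();print(st['tool_pos'],st['eef_rot'],st['clock'])
cv2.imwrite('pics/w1b.png',cv2.resize(cv2.imread('pics/w1.png'),(768,576)))
print(-s['R'].T@s['t'],s['R'][2])
print(proj(s,[[.487,-.003,.09],[.462,.002,.09],[.512,-.008,.09],[.506,.105,.026]]))
```

```text
[ 0.48763434 -0.00289268  0.19880128] [7.67192375e-01 6.41417053e-01 7.19108737e-05 1.38887468e-04] 1.35
[0.50057686 0.07065396 0.34405631] [-0.05173424 -0.28608592 -0.95680636]
[[250.33464431 188.22833242]
 [221.18174882 187.69940946]
 [279.4573249  188.75656746]
 [249.87688804  61.29928397]]
```

View pics/w1b.png

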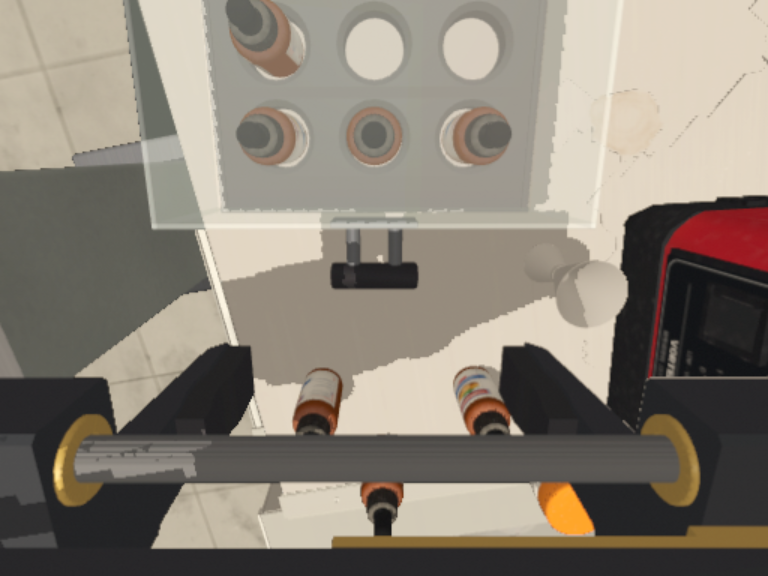

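The wrist view shows the bar at (374,275) of 768x576, horizontal and so aligned with the tool, the empty pockets 1 and 2 with white pads at (374,49) and (472,48), and the jigger at (590,293).

Run:
```python
from h import *
s=snap('wrist')
g=s['img'].astype(int)
m=np.zeros((384,512),np.uint8);m[170:196,215:285]=(g[170:196,215:285].sum(2)<150)
k,l,st,ce=cv2.connectedComponentsWithStats(m);i=1+st[1:,4].argmax();print(st[i],ce[i])
v,u=np.where(l==i);P=pts(s,u,v);print(np.median(P,0),P.min(0),P.max(0))
ctr=ce[i];
for h in(.085,.09,.095):print(h,plane(s,np.array([ctr[0]]),np.array([ctr[1]]),h))
# pads
w=np.zeros((384,512),np.uint8);w[0:60,220:345]=(g[0:60,220:345].min(2)>195)
k,l,st,ce=cv2.connectedComponentsWithStats(w)
for i in range(1,k):
    if st[i,4]>100:print(st[i],ce[i],plane(s,ce[i][:1],ce[i][1:],.0055))
```

```text
[221 176  57  16 810] [250.80246914 183.53950617]
[0.48921524 0.00273    0.09532345] [ 0.46247022 -0.00826103  0.09027593] [0.51160785 0.07066156 0.34403088]
0.085 [[ 4.87900432e-01 -2.25007906e-04  8.50000000e-02]]
0.09 [[0.48814413 0.0011433  0.09      ]]
0.095 [[0.48838782 0.0025116  0.095     ]]
```

Request:
servo_tool(translation=[[0.005, 0, 0.03], [0, 0, 0.03], [0, 0, 0.03], [0, 0, 0.031], [0, 0, 0]], turn=[[0, 0, 0], [0, 0, 0], [0, 0, 0], [0, 0, 0], [0, 0, 0]])

```text
clock: 2.02
tool_pos: [0.4872, 0.002, 0.0762]
eef_rot: [0.767, 0.641, -0.002, -0.001]
contact_force: [-0.3, -0.1, 0.8]
opening: 1.003
finger_force: 0.0
```

Request:
servo_tool(translation=[[0, 0, 0], [0, 0, 0], [0, 0, 0], [0, 0, 0]], turn=[[0, 0, 0], [0, 0, 0], [0, 0, 0], [0, 0, 0]], grip=0.3, grip_force=30)

```text
clock: 2.52
tool_pos: [0.4876, 0.002, 0.0781]
eef_rot: [0.768, 0.641, -0.001, -0.0]
contact_force: [-4.7, 3.4, -0.4]
opening: 0.574
finger_force: 3.1
```

Request:
servo_tool(translation=[[0.0055, 0, -0.0149], [0.0067, 0, -0.0144], [0.0078, 0, -0.0138], [0.0088, 0, -0.0132], [0.0099, 0, -0.0124]], turn=[[0, 0, 0], [0, 0, 0], [0, 0, 0], [0, 0, 0], [0, 0, 0]])

```text
clock: 3.15
tool_pos: [0.4942, 0.0398, 0.1468]
eef_rot: [0.768, 0.641, -0.001, -0.0]
contact_force: [-1.9, -0.3, -3.8]
opening: 0.562
finger_force: 30.0
```

Request:
servo_tool(translation=[[0.0108, 0, -0.0116], [0.0117, 0, -0.0107], [0.0125, 0, -0.0098], [0.0132, 0, -0.0088], [0.0139, 0, -0.0077], [0.0144, 0, -0.0066], [0.0149, 0, -0.0054], [0.0153, 0, -0.0042]], turn=[[0, 0, 0], [0, 0, 0], [0, 0, 0], [0, 0, 0], [0, 0, 0], [0, 0, 0], [0, 0, 0], [0, 0, 0]])

```text
clock: 4.15
tool_pos: [0.5133, 0.1455, 0.2122]
eef_rot: [0.768, 0.641, -0.001, -0.0]
contact_force: [-4.5, -2.5, 2.1]
opening: 0.564
finger_force: 30.0
```

Request:
servo_tool(translation=[[0.0156, 0, -0.003], [0.0158, 0, -0.0018], [0.0158, 0, -0.0005], [0.0158, 0, 0.0007], [0.0157, 0, 0.002], [0.0155, 0, 0.0032], [0.0152, 0, 0.0044], [0, 0, 0]], turn=[[0, 0, 0], [0, 0, 0], [0, 0, 0], [0, 0, 0], [0, 0, 0], [0, 0, 0], [0, 0, 0], [0, 0, 0]])

```text
clock: 5.15
tool_pos: [0.5335, 0.2571, 0.207]
eef_rot: [0.767, 0.642, 0.002, -0.002]
contact_force: [-4.9, 3.6, 5.2]
opening: 0.562
finger_force: 30.0
```

Request:
servo_tool(translation=[[0, 0, 0], [0, 0, 0], [0, 0, 0]], turn=[[0, 0, 0], [0, 0, 0], [0, 0, 0]], grip=1)

```text
clock: 5.52
tool_pos: [0.5348, 0.252, 0.2065]
eef_rot: [0.768, 0.64, 0.001, 0.0]
contact_force: [0.7, -0.6, -0.3]
opening: 0.88
finger_force: 0.0
```

Request:
servo_tool(translation=[[0, 0, -0.03], [0, 0, -0.03], [-0.04, 0, 0], [-0.06, 0, 0], [-0.06, 0, 0], [-0.05, 0, 0], [0, 0, 0]], turn=[[0, 0, 0], [0, 0, 0], [0, 0, 0], [0, 0, 0], [0, 0, 0], [0, 0, 0], [0, 0, 0]])

```text
clock: 6.4
tool_pos: [0.4958, 0.0404, 0.2665]
eef_rot: [0.771, 0.637, -0.001, 0.001]
contact_force: [0.3, 0.9, 0.1]
opening: 0.999
finger_force: 0.0
```

Run:
```python
from h import *
s=snap('wrist','w2.png');st=r.get_state();print(st['tool_pos'],st['clock'])
cv2.imwrite('pics/w2b.png',cv2.resize(cv2.imread('pics/w2.png'),(768,576)))
s2=snap('side','s2.png')
g=s['img'].astype(int)
w=(g.min(2)>190).astype(np.uint8)
k,l,st,ce=cv2.connectedComponentsWithStats(w)
for i in range(1,k):
    if 80<st[i,4]<4000:print(st[i],ce[i],plane(s,ce[i][:1],ce[i][1:],.0055))
v,u=np.mgrid[0:384,0:512]
for n,q in(('w',s),('s',s2)):
    P=pts(q,u.ravel(),v.ravel());z=q['z_map'].ravel()
    m=(q['img'].sum(2).ravel()<170)&(P[:,1]>.22)&(P[:,1]<.3)&(P[:,2]>.18)&(P[:,2]<.25)&(P[:,0]>.4)&(P[:,0]<.62)&(z>.05)
    if m.any():print(n,'bar?',m.sum(),np.median(P[m],0),P[m].min(0),P[m].max(0))
```

```text
[0.49650455 0.0436976  0.26652259] 6.45
[ 100    0   87  284 1036] [141.246139  133.6496139] [[0.35854019 0.09683897 0.0055    ]]
[154   0   9  22 165] [157.8         10.21212121] [[0.42003647 0.23222291 0.0055    ]]
[310  22  19   6  94] [319.03191489  24.23404255] [[0.60581372 0.18168274 0.0055    ]]
[167  24  19   5  95] [176.  26.] [[0.43686826 0.21199389 0.0055    ]]
[234  65  30  34 767] [249.14863103  81.67405476] [[0.51127792 0.13376805 0.0055    ]]
[285  65  30  33 765] [299.90588235  80.96601307] [[0.5743362  0.12258054 0.0055    ]]
[379 109  14  13 122] [384.89344262 114.54918033] [[0.67713775 0.06105098 0.0055    ]]
[  0 168  20  48 497] [  6.19517103 198.05231388] [[0.1453829  0.04593039 0.0055    ]]
[361 216  21  30 230] [374.73478261 231.70869565] [[ 0.65265528 -0.1036414   0.0055    ]]
[199 323  47  12 380] [218.95263158 327.14736842] [[ 0.39200142 -0.22640916  0.0055    ]]
[315 337  27   6  84] [328.42857143 339.8452381 ] [[ 0.56400574 -0.28500969  0.0055    ]]
s bar? 5 [0.55060136 0.24295738 0.1909293 ] [0.54230247 0.23873092 0.18497652] [0.55438392 0.24760191 0.22532368]
```

View pics/w2b.png

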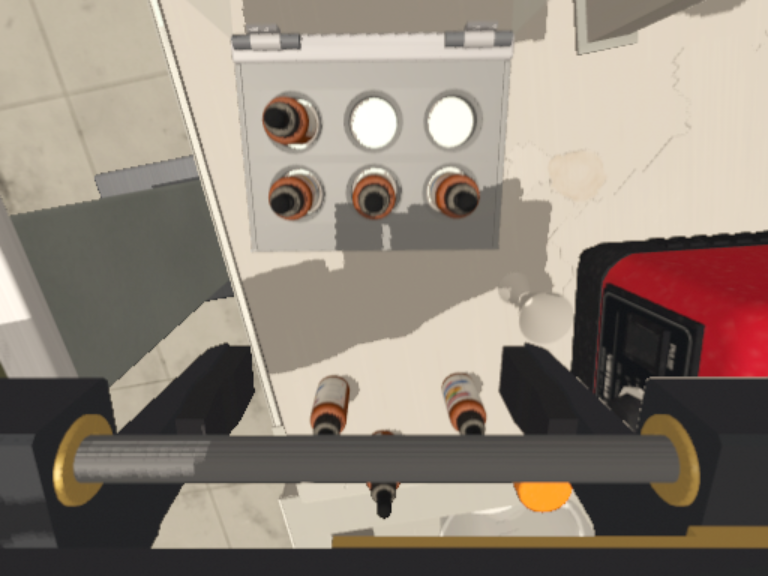

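The wrist view shows the hood open with its hinge at the top, the empty pads at (374,122) and (450,122), and the spares at (330,400), (465,400) and (384,490).

Request:
servo_tool(translation=[[-0.046, 0.003, 0], [-0.046, 0, 0.01], [-0.046, 0, 0.02], [-0.046, 0, 0.02], [-0.045, 0, 0.012], [0, 0, 0], [0, 0, 0]], turn=[[0, 0, 0], [0, 0, 0], [0, 0, 0], [0, 0, 0], [0, 0, 0], [0, 0, 0], [0, 0, 0]])

```text
clock: 7.38
tool_pos: [0.4597, -0.178, 0.2043]
eef_rot: [0.767, 0.642, 0.001, -0.0]
contact_force: [0.6, 0.7, 0.5]
opening: 1.003
finger_force: 0.0
```

Run:
```python
from h import *
s=snap('wrist','w3.png');st=r.get_state();print(st['tool_pos'],st['eef_rot'],st['clock'])
cv2.imwrite('pics/w3b.png',cv2.resize(cv2.imread('pics/w3.png'),(768,576)))
v,u=np.mgrid[0:384,0:512]
for n in('wrist','scene','side'):
    q=s if n=='wrist' else snap(n)
    P=pts(q,u.ravel(),v.ravel());z=q['z_map'].ravel()
    for lo,hi in((.06,.08),(.02,.055)):
      m=((P[:,2]>lo)&(P[:,2]<hi)&(P[:,0]>.38)&(P[:,0]<.58)&(P[:,1]<-.08)&(P[:,1]>-.22)&(z>.05)).reshape(384,512).astype(np.uint8)
      k,l,stt,ce=cv2.connectedComponentsWithStats(m)
      for i in range(1,k):
        if stt[i,4]>20:
            X=P[(l==i).ravel()][:,:2];A=np.c_[2*X,np.ones(len(X))];c=np.linalg.lstsq(A,(X**2).sum(1),rcond=None)[0]
            print(n,lo,stt[i,4],'mean',X.mean(0).round(4),'circ',c[:2].round(4),'r',np.sqrt(max(0,c[2]+c[0]**2+c[1]**2)).round(4))
    m=(P[:,1]>.17)&(P[:,1]<.3)&(P[:,2]>.1)&(P[:,0]>.4)&(P[:,0]<.63)&(z>.05)&(P[:,2]<.26)
    if m.any() and n!='wrist':
        for h in np.arange(.1,.24,.02):
            a=m&(abs(P[:,2]-h)<.01);print(n,'hood',round(h,2),a.sum(),np.median(P[a][:,1]).round(3) if a.any() else '')
```

```text
[ 0.45973991 -0.17765113  0.20447549] [7.66656229e-01 6.42057150e-01 9.17672996e-04 3.51323515e-05] 7.425
wrist 0.06 470 mean [ 0.5412 -0.1282] circ [ 0.5451 -0.1296] r 0.0098
wrist 0.06 435 mean [ 0.4262 -0.1091] circ [ 0.4227 -0.1095] r 0.0101
wrist 0.06 383 mean [ 0.4601 -0.1759] circ [ 0.4594 -0.18  ] r 0.0098
wrist 0.02 233 mean [ 0.5333 -0.1253] circ [ 0.5463 -0.1299] r 0.0167
wrist 0.02 117 mean [ 0.4356 -0.1076] circ [ 0.4216 -0.1093] r 0.0169
wrist 0.02 190 mean [ 0.4614 -0.1679] circ [ 0.4589 -0.1813] r 0.0168
scene 0.06 67 mean [ 0.542  -0.1343] circ [ 0.5438 -0.1304] r 0.01
scene 0.06 72 mean [ 0.4198 -0.1141] circ [ 0.4211 -0.1096] r 0.0108
scene 0.06 73 mean [ 0.4566 -0.1851] circ [ 0.458  -0.1804] r 0.0104
scene 0.02 87 mean [ 0.5394 -0.14  ] circ [ 0.5447 -0.1299] r 0.0156
scene 0.02 79 mean [ 0.4168 -0.1206] circ [ 0.421  -0.1093] r 0.0158
scene 0.02 80 mean [ 0.4541 -0.1924] circ [ 0.458  -0.1807] r 0.0162
scene hood 0.1 46 0.294
scene hood 0.12 8 0.219
scene hood 0.14 6 0.218
scene hood 0.16 6 0.219
scene hood 0.18 293 0.247
scene hood 0.2 43 0.223
scene hood 0.22 0 
side 0.06 73 mean [ 0.4237 -0.1163] circ [ 0.4233 -0.1118] r 0.0101
side 0.06 76 mean [ 0.5454 -0.1374] circ [ 0.5461 -0.1329] r 0.0097
side 0.06 93 mean [ 0.4601 -0.1876] circ [ 0.46   -0.1835] r 0.0105
side 0.02 82 mean [ 0.4232 -0.1229] circ [ 0.4228 -0.1113] r 0.0154
side 0.02 87 mean [ 0.5456 -0.1437] circ [ 0.5469 -0.1312] r 0.0161
side 0.02 84 mean [ 0.4609 -0.1946] circ [ 0.4601 -0.1817] r 0.0165
side hood 0.1 2 0.178
side hood 0.12 6 0.177
side hood 0.14 7 0.179
side hood 0.16 4 0.179
side hood 0.18 1127 0.239
side hood 0.2 157 0.235
side hood 0.22 112 0.246
```

View pics/w3b.png

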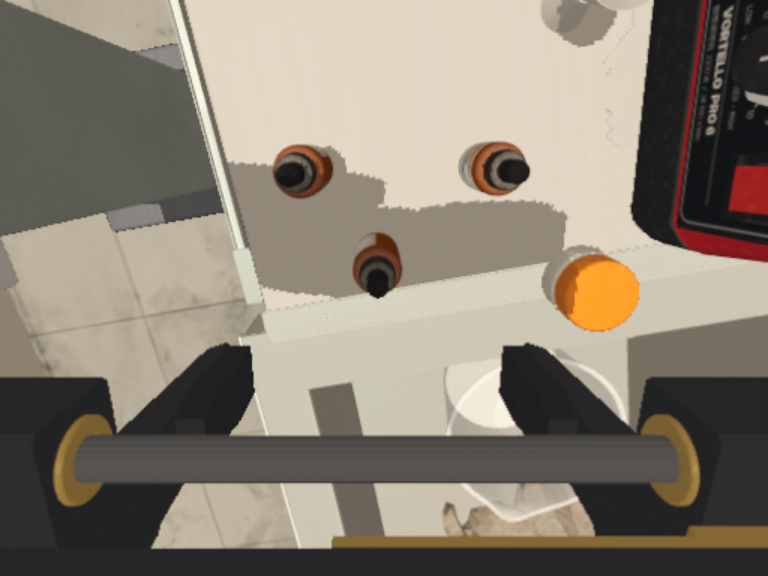

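Wrist view: spare C is at (378,270), spare A at (300,172), spare B at (500,170) and the jar at (597,292). Circle fits give C = (0.459,-0.181) and A = (0.422,-0.110).

Request:
servo_tool(translation=[[-0.0035, 0, 0.03], [0, 0, 0.04], [0, 0, 0.04], [0, 0, 0.035], [0, 0, 0.016], [0, 0, 0]], turn=[[0, 0, 0], [0, 0, 0], [0, 0, 0], [0, 0, 0], [0, 0, 0], [0, 0, 0]])

```text
clock: 8.28
tool_pos: [0.4579, -0.1825, 0.0429]
eef_rot: [0.767, 0.641, -0.0, -0.0]
contact_force: [-0.5, -0.0, -0.0]
opening: 1.001
finger_force: 0.0
```

Request:
servo_tool(translation=[[0, 0, 0], [0, 0, 0], [0, 0, 0], [0, 0, 0], [0, 0, 0], [0, 0, 0]], turn=[[0, 0, 0], [0, 0, 0], [0, 0, 0], [0, 0, 0], [0, 0, 0], [0, 0, 0]], grip=0.2, grip_force=15)

```text
clock: 9.02
tool_pos: [0.4579, -0.1833, 0.0432]
eef_rot: [0.768, 0.641, 0.0, 0.0]
contact_force: [0.3, -0.2, -0.0]
opening: 0.361
finger_force: 15.0
```

Request:
servo_tool(translation=[[0, 0, -0.015], [0, 0, -0.035], [0, 0, -0.04], [0, 0, -0.04], [0.02, 0.005, -0.02], [0.04, 0.008, 0]], turn=[[0, 0, 0], [0, 0, 0], [0, 0, 0], [0, 0, 0], [0, 0, 0], [0, 0, 0]])

```text
clock: 9.78
tool_pos: [0.4819, -0.1282, 0.1959]
eef_rot: [0.769, 0.639, 0.001, 0.002]
contact_force: [0.1, 0.7, -0.6]
opening: 0.355
finger_force: 15.0
```

Request:
servo_tool(translation=[[0.045, 0.01, 0], [0.045, 0.01, 0], [0.045, 0.01, 0], [0.045, 0.0068, 0], [0.04, 0.005, 0], [0.025, 0.003, 0], [0.0145, 0.002, 0], [0, 0, 0], [0, 0, 0]], turn=[[0, 0, 0], [0, 0, 0], [0, 0, 0], [0, 0, 0], [0, 0, 0], [0, 0, 0], [0, 0, 0], [0, 0, 0], [0, 0, 0]])

```text
clock: 10.9
tool_pos: [0.5734, 0.1184, 0.1934]
eef_rot: [0.768, 0.64, -0.001, 0.0]
contact_force: [-0.8, -0.3, -0.3]
opening: 0.361
finger_force: 15.0
```

```bash
cat > inhand.py <<'E'
from h import *
st=r.get_state();t=st['tool_pos'];print(t,st['eef_rot'],st['clock'],st['opening'])
v,u=np.mgrid[0:384,0:512]
for n in('wrist','scene','side'):
    q=snap(n);P=pts(q,u.ravel(),v.ravel());z=q['z_map'].ravel();D=P-t
    for lo,hi in((-.038,-.012),):
        m=(abs(D[:,0])<.035)&(abs(D[:,1])<.035)&(D[:,2]>lo)&(D[:,2]<hi)&(z>.05)
        if m.sum()<25: print(n,m.sum());continue
        X=P[m][:,:2];A=np.c_[2*X,np.ones(len(X))];c=np.linalg.lstsq(A,(X**2).sum(1),rcond=None)[0]
        print(n,m.sum(),'circ-tcp',(c[:2]-t[:2]).round(4),'r',np.sqrt(c[2]+c[0]**2+c[1]**2).round(4),'zmin',(P[(np.abs(D[:,:2])<.03).all(1)&(D[:,2]<-.01)&(D[:,2]>-.06)][:,2].min()-t[2]).round(4))
E
python3 inhand.py
```

```text
[0.57342592 0.11844817 0.19336804] [ 7.68415651e-01  6.39950632e-01 -6.63507191e-04  3.69342587e-04] 10.9 0.361217129298134
wrist 655 circ-tcp [0.0003 0.0018] r 0.0169 zmin -0.0427
scene 67 circ-tcp [-0.0011  0.001 ] r 0.0149 zmin -0.0429
side 80 circ-tcp [0.0017 0.0004] r 0.016 zmin -0.0434
```

Request:
servo_tool(translation=[[0.0025, 0, 0.02], [0, 0, 0.03], [0, 0, 0.03], [0, 0, 0.03], [0, 0, 0.014], [0, 0, 0.009], [0, 0, 0.006], [0, 0, 0.003], [0, 0, 0]], turn=[[0, 0, 0], [0, 0, 0], [0, 0, 0], [0, 0, 0], [0, 0, 0], [0, 0, 0], [0, 0, 0], [0, 0, 0], [0, 0, 0]])

```text
clock: 12.18
tool_pos: [0.5745, 0.1229, 0.0516]
eef_rot: [0.768, 0.641, 0.0, 0.0]
contact_force: [-0.2, -0.1, -0.5]
opening: 0.357
finger_force: 15.0
```

Request:
servo_tool(translation=[[-0.001, 0, 0.0015], [0, 0, 0.0015], [0, 0, 0.0005], [0, 0, 0]], turn=[[0, 0, 0], [0, 0, 0], [0, 0, 0], [0, 0, 0]])

```text
clock: 12.68
tool_pos: [0.5744, 0.1219, 0.0482]
eef_rot: [0.768, 0.641, 0.0, 0.0]
contact_force: [0.4, -0.5, 4.0]
opening: 0.361
finger_force: 15.0
```

Request:
servo_tool(translation=[[0, 0, 0], [0, 0, 0], [0, 0, 0]], turn=[[0, 0, 0], [0, 0, 0], [0, 0, 0]], grip=0.5)

```text
clock: 13.05
tool_pos: [0.5739, 0.1219, 0.0475]
eef_rot: [0.768, 0.641, -0.0, -0.0]
contact_force: [0.3, 0.4, 0.3]
opening: 0.502
finger_force: 0.0
```

Request:
servo_tool(translation=[[0, 0, -0.015], [0, 0, -0.03], [0, 0, -0.04], [0, 0, -0.04], [-0.04, 0, -0.015], [-0.06, -0.02, 0], [-0.06, -0.03, 0], [-0.04, -0.03, 0], [-0.02, -0.017, 0], [0, 0, 0]], turn=[[0, 0, 0], [0, 0, 0], [0, 0, 0], [0, 0, 0], [0, 0, 0], [0, 0, 0], [0, 0, 0], [0, 0, 0], [0, 0, 0], [0, 0, 0]])

```text
clock: 14.3
tool_pos: [0.441, -0.0744, 0.1886]
eef_rot: [0.769, 0.639, -0.0, 0.0]
contact_force: [-0.1, 0.2, -0.1]
opening: 0.499
finger_force: 0.0
```

```bash
cat > circ.py <<'E'
from h import *
st=r.get_state();print(st['tool_pos'],st['eef_rot'],st['clock'],st['opening'])
v,u=np.mgrid[0:384,0:512]
for n in('wrist','scene','side'):
    q=snap(n);P=pts(q,u.ravel(),v.ravel());z=q['z_map'].ravel()
    for nm,(cx,cy),f in (('p1',(.5113,.1338),.0055),('p2',(.5743,.1226),.0055),('A',(.422,-.1095),0),('B',(.545,-.130),0)):
        D=P-[cx,cy,f]
        m=(np.hypot(D[:,0],D[:,1])<.024)&(D[:,2]>.028)&(D[:,2]<.054)&(z>.05)
        if m.sum()<25: print(n,nm,m.sum());continue
        X=P[m][:,:2];A=np.c_[2*X,np.ones(len(X))];c=np.linalg.lstsq(A,(X**2).sum(1),rcond=None)[0]
        t=(np.hypot(D[:,0],D[:,1])<.03)&(D[:,2]>.05)&(D[:,2]<.12)
        print(n,nm,m.sum(),c[:2].round(4),'r',np.sqrt(c[2]+c[0]**2+c[1]**2).round(4),'top',P[t][:,2].max().round(4))
E
python3 circ.py
```

```text
[ 0.44099051 -0.07442139  0.18859572] [ 7.68879809e-01  6.39393173e-01 -4.16256576e-04  1.90545782e-04] 14.3 0.49889681766201194
wrist p1 0
wrist p2 0
wrist A 254 [ 0.4221 -0.1088] r 0.0164 top 0.1009
wrist B 381 [ 0.5463 -0.1297] r 0.0166 top 0.1015
scene p1 0
scene p2 5
scene A 61 [ 0.421  -0.1089] r 0.016 top 0.1021
scene B 62 [ 0.5443 -0.1302] r 0.0151 top 0.0999
side p1 0
side p2 47 [0.5766 0.122 ] r 0.0156 top 0.1065
side A 63 [ 0.423  -0.1103] r 0.0162 top 0.1029
side B 61 [ 0.5469 -0.1316] r 0.0157 top 0.1026
```

Request:
servo_tool(translation=[[-0.0185, -0.006, 0], [-0.0185, -0.006, 0.01], [0, 0, 0.035], [0, 0, 0.04], [0, 0, 0.035], [0, 0, 0.018], [0, 0, 0.0075], [0, 0, 0]], turn=[[0, 0, 0], [0, 0, 0], [0, 0, 0], [0, 0, 0], [0, 0, 0], [0, 0, 0], [0, 0, 0], [0, 0, 0]], grip=1)

```text
clock: 15.45
tool_pos: [0.4278, -0.1067, 0.0437]
eef_rot: [0.767, 0.642, -0.001, -0.002]
contact_force: [0.3, -0.2, 1.0]
opening: 1.004
finger_force: 0.0
```

Request:
servo_tool(translation=[[0, 0, 0], [0, 0, 0], [0, 0, 0], [0, 0, 0], [0, 0, 0], [0, 0, 0]], turn=[[0, 0, 0], [0, 0, 0], [0, 0, 0], [0, 0, 0], [0, 0, 0], [0, 0, 0]], grip=0.2, grip_force=15)

```text
clock: 16.2
tool_pos: [0.426, -0.1078, 0.0444]
eef_rot: [0.768, 0.641, -0.001, -0.002]
contact_force: [-0.3, 0.0, 0.5]
opening: 0.36
finger_force: 14.9
```

Request:
servo_tool(translation=[[0, 0, -0.015], [0, 0, -0.035], [0, 0, -0.04], [0, 0, -0.04], [0.02, 0.004, -0.02], [0.035, 0.006, 0]], turn=[[0, 0, 0], [0, 0, 0], [0, 0, 0], [0, 0, 0], [0, 0, 0], [0, 0, 0]])

```text
clock: 16.95
tool_pos: [0.4473, -0.0565, 0.1959]
eef_rot: [0.769, 0.639, -0.0, -0.001]
contact_force: [-0.3, -0.5, -0.9]
opening: 0.36
finger_force: 14.9
```

Request:
servo_tool(translation=[[0.045, 0.008, 0], [0.045, 0.008, 0], [0.045, 0.008, 0], [0.035, 0.005, 0], [0.02, 0.0015, 0], [0.008, 0, 0], [0, 0, 0], [0, 0, 0]], turn=[[0, 0, 0], [0, 0, 0], [0, 0, 0], [0, 0, 0], [0, 0, 0], [0, 0, 0], [0, 0, 0], [0, 0, 0]])

```text
clock: 17.95
tool_pos: [0.5117, 0.1318, 0.1942]
eef_rot: [0.768, 0.64, -0.002, -0.002]
contact_force: [0.2, 0.6, -0.5]
opening: 0.36
finger_force: 14.9
```

```bash
python3 inhand.py
```

```text
[0.51172946 0.13183697 0.19421336] [ 0.76848989  0.63985697 -0.00200573 -0.00152612] 17.95 0.3596889174327726
wrist 691 circ-tcp [-0.0025 -0.0018] r 0.0168 zmin -0.0438
scene 78 circ-tcp [-0.0039 -0.0015] r 0.0158 zmin -0.0433
side 83 circ-tcp [-0.0016 -0.0039] r 0.0152 zmin -0.0445
```

Request:
servo_tool(translation=[[0.002, 0.001, 0.02], [0.002, 0, 0.03], [0, 0, 0.03], [0, 0, 0.03], [0, 0, 0.014], [0, 0, 0.009], [0, 0, 0.005], [0, 0, 0.002], [0, 0, 0]], turn=[[0, 0, 0], [0, 0, 0], [0, 0, 0], [0, 0, 0], [0, 0, 0], [0, 0, 0], [0, 0, 0], [0, 0, 0], [0, 0, 0]])

```text
clock: 19.23
tool_pos: [0.5134, 0.1377, 0.0547]
eef_rot: [0.768, 0.641, -0.001, -0.002]
contact_force: [-0.1, 0.3, -0.8]
opening: 0.359
finger_force: 14.9
```

Request:
servo_tool(translation=[[0, 0, 0.0015], [0, 0, 0.0015], [0, 0, 0]], turn=[[0, 0, 0], [0, 0, 0], [0, 0, 0]])

```text
clock: 19.6
tool_pos: [0.5131, 0.1376, 0.0512]
eef_rot: [0.768, 0.641, -0.001, -0.002]
contact_force: [0.5, -0.3, -1.4]
opening: 0.36
finger_force: 14.9
```

Request:
servo_tool(translation=[[-0.0015, 0, 0.001], [0, 0, 0.001], [0, 0, 0]], turn=[[0, 0, 0], [0, 0, 0], [0, 0, 0]])

```text
clock: 19.98
tool_pos: [0.5129, 0.1361, 0.0494]
eef_rot: [0.768, 0.641, -0.001, -0.002]
contact_force: [-0.3, 0.0, 1.2]
opening: 0.363
finger_force: 14.9
```

Request:
servo_tool(translation=[[0, 0, 0.0007], [0, 0, 0]], turn=[[0, 0, 0], [0, 0, 0]])

```text
clock: 20.23
tool_pos: [0.5128, 0.1362, 0.0492]
eef_rot: [0.768, 0.641, -0.001, -0.002]
contact_force: [-1.2, -0.1, 7.2]
opening: 0.359
finger_force: 15.0
```

Request:
servo_tool(translation=[[0, 0, 0], [0, 0, 0], [0, 0, 0]], turn=[[0, 0, 0], [0, 0, 0], [0, 0, 0]], grip=0.5)

```text
clock: 20.6
tool_pos: [0.5129, 0.1362, 0.0484]
eef_rot: [0.768, 0.641, -0.001, -0.002]
contact_force: [0.4, 0.1, 0.6]
opening: 0.503
finger_force: 0.0
```

Request:
servo_tool(translation=[[0, 0, -0.015], [0, 0, -0.03], [0, 0, -0.04], [0, 0, -0.05], [0, 0, -0.05], [-0.03, 0, -0.02], [-0.04, 0, 0], [-0.03, 0, 0], [0, 0, 0]], turn=[[0, 0, 0], [0, 0, 0], [0, 0, 0], [0, 0, 0], [0, 0, 0], [0, 0, 0], [0, 0, 0], [0, 0, 0], [0, 0, 0]])

```text
clock: 21.72
tool_pos: [0.4952, 0.0348, 0.2544]
eef_rot: [0.769, 0.639, -0.002, -0.001]
contact_force: [-0.4, 1.8, 0.4]
opening: 0.5
finger_force: 0.0
```

```bash
python3 circ.py
python3 - <<'E'
from h import *
s=snap('wrist','w4.png')
cv2.imwrite('pics/w4b.png',cv2.resize(cv2.imread('pics/w4.png'),(768,576)))
E
```

```text
[0.49523022 0.03476366 0.2543842 ] [ 0.76932076  0.63885928 -0.00173576 -0.00117025] 21.725 0.5003912955180242
wrist p1 19
wrist p2 110 [0.5749 0.1238] r 0.0166 top 0.1063
wrist A 0
wrist B 0
scene p1 37 [0.5074 0.1342] r 0.0157 top 0.1075
scene p2 41 [0.5731 0.1243] r 0.0157 top 0.103
scene A 0
scene B 58 [ 0.5449 -0.13  ] r 0.0156 top 0.1023
side p1 53 [0.5098 0.1317] r 0.015 top 0.1073
side p2 57 [0.5763 0.1215] r 0.0154 top 0.1084
side A 0
side B 62 [ 0.5471 -0.1311] r 0.0161 top 0.1013
```

View pics/w4b.png

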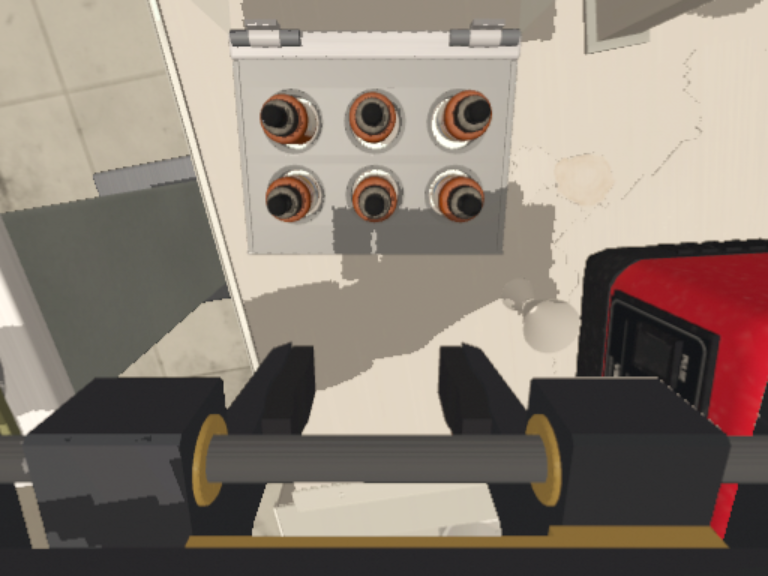

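All six pockets now hold an upright bottle (pocket 1's at (374,117), pocket 2's at (465,115)). Next I close the hood.

Request:
servo_tool(translation=[[0, 0, -0.015], [0.03, 0, -0.005], [0.045, 0, 0], [0.05, 0, 0], [0.05, 0, 0], [0.035, 0, 0], [0.013, -0.001, 0], [0, 0, 0], [0, 0, 0]], turn=[[0, 0, 0], [0, 0, 0], [0, 0, 0], [0, 0, 0], [0, 0, 0], [0, 0, 0], [0, 0, 0], [0, 0, 0], [0, 0, 0]], grip=1)

```text
clock: 23.05
tool_pos: [0.5349, 0.255, 0.2735]
eef_rot: [0.768, 0.64, -0.002, -0.001]
contact_force: [0.3, -0.1, -0.5]
opening: 0.999
finger_force: 0.0
```

Run:
```python
from h import *
s=snap('wrist','w5.png');st=r.get_state();print(st['tool_pos'],st['eef_rot'])
cv2.imwrite('pics/w5b.png',cv2.resize(cv2.imread('pics/w5.png'),(768,576)))
g=s['img'].astype(int);v,u=np.mgrid[0:384,0:512];P=pts(s,u.ravel(),v.ravel())
m=(g.sum(2).ravel()<170)&(P[:,2]>.19)&(P[:,2]<.24)&(abs(P[:,1]-.255)<.04)&(abs(P[:,0]-.53)<.038)&(s['z_map'].ravel()>.05)
print(m.sum())
if m.any():
    print(np.median(P[m],0),np.percentile(P[m],2,0),np.percentile(P[m],98,0))
    i=np.where(m)[0];print(u.ravel()[i].mean(),v.ravel()[i].mean())
```

```text
[0.53504501 0.25501117 0.27365885] [ 0.76853773  0.63980063 -0.00180079 -0.00128992]
1495
[0.53282713 0.25417795 0.22522944] [0.50995234 0.2441954  0.21845016] [0.55515033 0.26208128 0.22735861]
248.80802675585284 214.59063545150502
```

View pics/w5b.png

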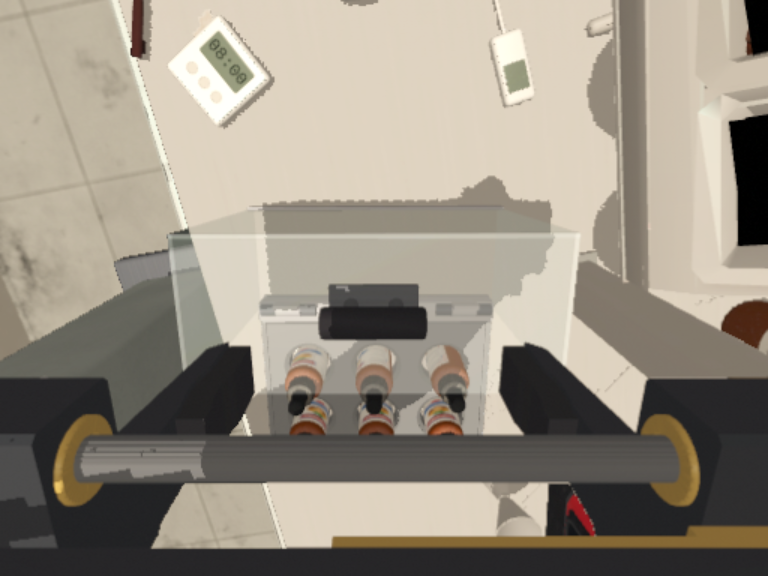

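The wrist view shows the bar at (373,322), between the open fingers, with the hood still upright.

Request:
servo_tool(translation=[[-0.0015, 0, 0.025], [0, 0, 0.03], [0, 0, 0.013], [0, 0, 0]], turn=[[0, 0, 0], [0, 0, 0], [0, 0, 0], [0, 0, 0]])

```text
clock: 23.6
tool_pos: [0.5341, 0.2547, 0.2052]
eef_rot: [0.768, 0.64, -0.002, -0.002]
contact_force: [-0.2, -0.3, -0.3]
opening: 0.997
finger_force: 0.0
```

Request:
servo_tool(translation=[[0, 0, 0], [0, 0, 0], [0, 0, 0], [0, 0, 0], [0, 0, 0]], turn=[[0, 0, 0], [0, 0, 0], [0, 0, 0], [0, 0, 0], [0, 0, 0]], grip=0.3, grip_force=30)

```text
clock: 24.22
tool_pos: [0.5332, 0.2563, 0.2058]
eef_rot: [0.768, 0.641, -0.002, -0.003]
contact_force: [-3.5, -0.1, 2.9]
opening: 0.56
finger_force: 30.0
```

Request:
servo_tool(translation=[[-0.0152, 0, -0.0044], [-0.0155, 0, -0.0032], [-0.0157, 0, -0.002], [-0.0158, 0, -0.0007], [-0.0158, 0, 0.0005], [-0.0158, 0, 0.0018], [-0.0156, 0, 0.003]], turn=[[0, 0, 0], [0, 0, 0], [0, 0, 0], [0, 0, 0], [0, 0, 0], [0, 0, 0], [0, 0, 0]])

```text
clock: 25.1
tool_pos: [0.5136, 0.1475, 0.2109]
eef_rot: [0.768, 0.641, -0.001, -0.002]
contact_force: [-2.1, 3.8, -2.6]
opening: 0.563
finger_force: 30.0
```

Request:
servo_tool(translation=[[-0.0153, 0, 0.0042], [-0.0149, 0, 0.0054], [-0.0144, 0, 0.0066], [-0.0139, 0, 0.0077], [-0.0132, 0, 0.0088], [-0.0125, 0, 0.0098], [-0.0117, 0, 0.0107], [-0.0108, 0, 0.0116]], turn=[[0, 0, 0], [0, 0, 0], [0, 0, 0], [0, 0, 0], [0, 0, 0], [0, 0, 0], [0, 0, 0], [0, 0, 0]])

```text
clock: 26.1
tool_pos: [0.4945, 0.0414, 0.145]
eef_rot: [0.768, 0.64, -0.002, -0.002]
contact_force: [-4.5, 1.0, 2.8]
opening: 0.566
finger_force: 30.0
```

Request:
servo_tool(translation=[[-0.0099, 0, 0.0124], [-0.0088, 0, 0.0132], [-0.0078, 0, 0.0138], [-0.0067, 0, 0.0144], [0, 0, 0]], turn=[[0, 0, 0], [0, 0, 0], [0, 0, 0], [0, 0, 0], [0, 0, 0]])

```text
clock: 26.72
tool_pos: [0.4886, 0.0091, 0.0907]
eef_rot: [0.768, 0.64, -0.002, -0.002]
contact_force: [-3.7, -1.3, -0.9]
opening: 0.566
finger_force: 30.0
```

Request:
servo_tool(translation=[[-0.0055, 0, 0.0145], [-0.002, 0, 0.006], [-0.0006, 0, 0.002], [0, 0, 0.001], [0, 0, 0]], turn=[[0, 0, 0], [0, 0, 0], [0, 0, 0], [0, 0, 0], [0, 0, 0]])

```text
clock: 27.35
tool_pos: [0.4873, 0.0018, 0.0687]
eef_rot: [0.768, 0.64, -0.002, -0.002]
contact_force: [-4.0, -2.5, 1.0]
opening: 0.563
finger_force: 30.0
```

Request:
servo_tool(translation=[[0, 0, 0.002], [0, 0, 0.002], [0, 0, 0]], turn=[[0, 0, 0], [0, 0, 0], [0, 0, 0]])

```text
clock: 27.72
tool_pos: [0.4874, 0.0018, 0.0678]
eef_rot: [0.768, 0.641, -0.001, -0.001]
contact_force: [-9.1, -2.3, 37.0]
opening: 0.563
finger_force: 30.0
```

Request:
servo_tool(translation=[[0, 0, -0.003], [0, 0, 0]], turn=[[0, 0, 0], [0, 0, 0]])

```text
clock: 27.98
tool_pos: [0.4874, 0.0019, 0.0682]
eef_rot: [0.768, 0.641, -0.002, -0.001]
contact_force: [-5.8, -2.2, 7.4]
opening: 0.567
finger_force: 30.0
```

Request:
servo_tool(translation=[[0, 0, 0], [0, 0, 0], [0, 0, 0], [0, 0, 0]], turn=[[0, 0, 0], [0, 0, 0], [0, 0, 0], [0, 0, 0]], grip=1)

```text
clock: 28.48
tool_pos: [0.4881, 0.0029, 0.0674]
eef_rot: [0.768, 0.641, -0.001, -0.002]
contact_force: [0.5, 0.2, 0.8]
opening: 0.983
finger_force: 0.0
```

Request:
servo_tool(translation=[[0, 0, -0.02], [0, 0, -0.04], [0, 0, -0.05], [0, 0, -0.03], [0, 0, 0], [0, 0, 0]], turn=[[0, 0, 0], [0, 0, 0], [0, 0, 0], [0, 0, 0], [0, 0, 0], [0, 0, 0]])

```text
clock: 29.22
tool_pos: [0.4877, 0.0023, 0.2067]
eef_rot: [0.768, 0.641, -0.002, -0.002]
contact_force: [0.1, 0.3, -0.0]
opening: 1.002
finger_force: 0.0
```

Run:
```python
from h import *
st=r.get_state();print(st['tool_pos'],st['clock'])
v,u=np.mgrid[0:384,0:512];R=np.array([.179,.984])
for n in('wrist','side','scene'):
    s=snap(n,n+'6.png');g=s['img'].astype(int);P=pts(s,u.ravel(),v.ravel())
    m=(g.sum(2).ravel()<170)&(abs(P[:,0]-.488)<.028)&(abs(P[:,1])<.012)&(P[:,2]>.05)&(P[:,2]<.13)
    print(n,'bar',m.sum(),np.median(P[m],0).round(4),np.percentile(P[m][:,2],95).round(4))
    h=(P[:,:2]-[.5216,.1909])@R
    q=(h<-.02)&(h>-.157)&(P[:,2]>.105)&(P[:,2]<.14)&(P[:,0]>.41)&(P[:,0]<.6)
    a=np.polyfit(-h[q],P[q][:,2],1);print(q.sum(),'top slope',a.round(4))
cv2.imwrite('pics/w6b.png',cv2.resize(cv2.imread('pics/wrist6.png'),(768,576)))
```

```text
[0.48767168 0.00230601 0.20670005] 29.225
wrist bar 776 [0.4877 0.0006 0.0879] 0.0896
40969 top slope [-0.0007  0.1193]
side bar 107 [ 0.4875 -0.0042  0.087 ] 0.0916
1305 top slope [0.0027 0.1189]
scene bar 86 [ 0.4866 -0.0032  0.0869] 0.0912
1448 top slope [1.000e-04 1.197e-01]
```

View pics/w6b.png

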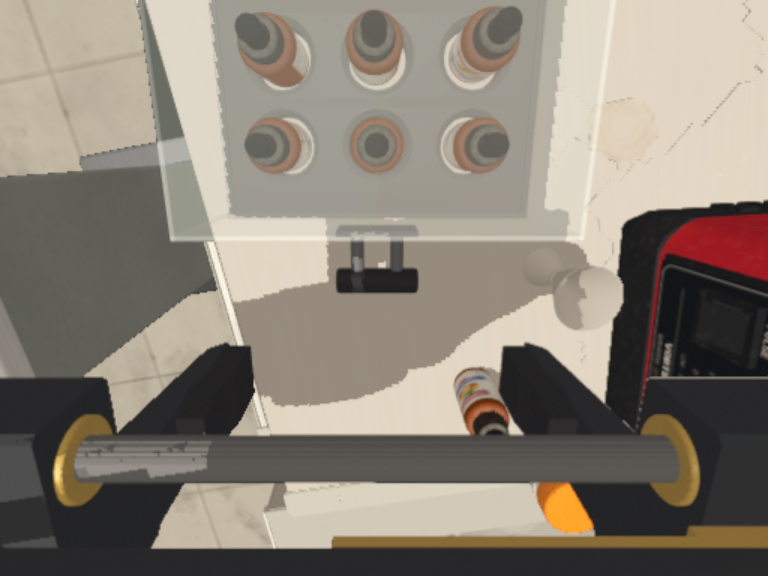

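The hood is shut: its top slope is about 0 and its height is 0.119–0.120 m. All six bottles are inside, the spare still stands at (485,400), and the jigger has not moved.

```bash
python3 -c "
from plant import r
print(r.finish_job())"
```

```text
the job is handed in; nothing more can be done
None
```

I filled both empty pockets (1 and 2) with spare bottles, closed the hood, left the third spare standing on the worktop, and handed the job in at about 29 s of the 72 s allowed; the hand-in returned no verdict.

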